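# Load the battery rig, set its cooling gate and fit the splined lever

### The arm

A 6-joint arm with a two-finger parallel gripper is mounted at the origin on a cart in front of the work surface, level with it; the furniture and walls round the work are solid. World frame = base frame: x ahead of the robot, y to its left, z up, the work surface at z = 0. Lengths are in m, angles in rad, forces in N, time in s.
With the tool pointing down it reaches from about 0.25 to 0.775 m from the base axis. Payload 4 kg.
Tool frame: the origin (TCP) lies at the very end of the fingers, on their centre line; the grasp point (between the pads) lies 19 mm behind it (robot.hold_point_z is the distance from the TCP to the grasp point, in m); z points along the fingers, y is the line along which they close (so a half turn about z gives the same grasp; the last joint's range is limited). The gripper opens to 94 mm and grips with 3 to 60 N. Pads are 16 mm wide; open, the fingers measure 119 mm over their backs; the gripper's body (75 mm by 177 mm) begins 78 mm behind the grasp point.
Start: joints at [-1.444, 0.087, 1.371, -0, 1.684, -0.103], TCP at [0.125, -0.536, 0.17] pointing down, gripper open.
Joint ranges: [-3.1, 3.1], [-0.76, 2.03], [0.27, 2.55], [-1.08, 4.22], [0.17, 2.65], [-2.57, 2.57]. Speed limits (rad/s): [2.79, 2.79, 3.14, 3.14, 3.14, 3.14].

### API

Orientations are given as [roll, pitch, yaw] about the fixed x, y, z axes, in that order (R = Rz(yaw) Ry(pitch) Rx(roll)).
In Python, from bench import robot gives the robot as it stands.
- The arm moves only by the tool carry_out, never from a script. Its argument "steps" is a list of rows, each a list of 3 entries, a list of its own where there are three numbers: the shift along the tool's x, y, z in m, then the turn about the tool's z in units of 10 degrees (1.0 is 10 degrees), then the closure, from -1 (fully open) to 1 (shut). In form: [[[tx, ty, tz], roll, jaw], ...]. A call has 1 to 10 rows; each row is the pose to reach, as a shift and turn from the pose commanded when the call began, along the tool's axes at that moment; what a row does not reach only later rows make up. A row lasts 1/8 s, in which the tool goes at most 62.5 mm and 10.7 degrees, less where a joint would pass 70% of its speed; a pose out of reach is approached as far as the arm can. A call with a gripper value outside its range is refused whole. The fingers move at their own pace and stop on an object; the grip force is fixed at half the most. Time passes only in rows, so rows that repeat a pose let the fingers close. It gives the time, the measured TCP pose, the force, the opening and the grip force at its end, in the units of the state.
- robot.get_obs(): the state, without advancing time (a new reading comes with each control period).
- robot.snapshot(name): name is "scene" or "top"; returns a dict with "image" (480x640x3 uint8, red, green, blue), "z_map" (480x640 float32, m along the optical axis (not along the pixel's ray), 0 where there is no reading), "mtx" (3x3 intrinsics, pixels), "R" (3x3) and "t" (3): a world point X has camera coordinates R X + t. Camera axes: x right, y down, z forward; pixel columns grow to the right and rows downward; lengths in m; the calibration is good to about 2 mm. A picture is of the moment at which its call begins.
- robot.close_job(): hands the job in; it is judged then, once.
The state is a dict: "time": time; "joint_positions": joint angles; "qvel": joint speeds; "joint_torque": joint torques, N m; "tool_pos": TCP position; "ee_rot": TCP orientation; "wrist_force": force on the tool from outside, world axes, zero at the start; "wrist_torque": the same for the moment, N m; "width": finger opening in m; "finger_force": force on a finger pad.
Only numpy, scipy, OpenCV 4.12 (cv2) and the standard library are available. Lean on these libraries where they do the work, as an engineer would, in place of code of your own. Each camera call takes 0.05 s, during which the arm holds its last target. There are 200 camera calls.

### The job

Set up the battery discharge rig for a run: stand every battery pack that is on the bench flat in its own bay of the black tray, and pull the stiff cooling gate out until the pointer on its handle is level with the tall mark on its rail (60 mm open). Only after that, lift the black dust cap off the selector box's shaft and set it upright on the bench top, turn the loose lever so that its slotted hole matches the splined shaft (still where you found it), push it fully down onto the shaft, and then swing the lever clockwise, seen from above, all the way to its stop. Leave everything in place and let go of it; do not disturb the tape roll or the round tin.

Things in the scene. Friction and masses are not known exactly. Their poses are not given: they have to be found in the camera images.
- pack_a: one of two or three alike cream battery packs, 50 (x) x 85 (y) x 52 (z) mm, 0.25 kg, standing on the bench top in front of the robot at the start; origin at the centre of the underside, y along the length. One of the three may be absent (None)
- pack_b: one of two or three alike cream battery packs, 50 (x) x 85 (y) x 52 (z) mm, 0.25 kg, standing on the bench top in front of the robot at the start; origin at the centre of the underside, y along the length. One of the three may be absent (None)
- pack_c: one of two or three alike cream battery packs, 50 (x) x 85 (y) x 52 (z) mm, 0.25 kg, standing on the bench top in front of the robot at the start; origin at the centre of the underside, y along the length. One of the three may be absent (None)
- tray: fixed black tray, 110 (x) x 250 (y) mm, floor 8 mm thick, rim and dividers 20 mm high above the bench; three bays in a row along y, 80 mm apart. Packs go in with their length along the tray's x, either way round. Origin: centre of the underside
- bay0 (a point): bay 0 (tray y = -80 mm): centre of the bay's floor (8 mm above the bench). The bay is 94 mm along the tray's x and 58 mm along its y; pack clearance 4 mm each side
- bay1 (a point): bay 1 (middle): centre of the bay's floor (8 mm above the bench). The bay is 94 mm along the tray's x and 58 mm along its y; pack clearance 4 mm each side
- bay2 (a point): bay 2 (tray y = +80 mm): centre of the bay's floor (8 mm above the bench). The bay is 94 mm along the tray's x and 58 mm along its y; pack clearance 4 mm each side
- gate_housing: fixed grey housing of the cooling-air gate, 84 (x) x 100 (y) x 49 mm high, a round duct stub on top; origin: centre of the underside. The gate pulls out of its front along its -x. A rail 14 mm high runs forward on the left, y = 38 to 48 mm, with ribs every 20 mm; the tall one (30 mm above the bench) marks 60 mm
- gate (a joint): how far the slide gate is pulled out, m: 0 shut, 0.09 the end stop, 0.060 level with the tall mark; it starts nearly shut. Sliding friction about 8 N, it stays where it is left
- gate_handle (a point): middle of the top edge of the gate's upright handle plate, 66 mm above the bench; the plate is 10 mm thick (along x of the housing), 56 mm wide (y) and 50 mm high, both faces free (the rear face is at least 28 mm from the housing). Pinch it across its thickness from above. x, y, z as the housing's
- selector_box: fixed grey box 80 x 80 x 54 mm with the vertical splined shaft in the middle of its top; origin: centre of the underside
- shaft_seat (a point): on the shaft's axis at the seat where the lever's underside comes to rest (60 mm above the bench). The shaft stands 24 mm above it, with four ribs out to 15.5 mm from the axis, tapered over the top 6 mm: three are 6 mm wide, the master rib is 12.6 mm wide. x points along the master rib and turns with the shaft; z up
- selector (a joint): angle of the splined shaft, rad: grows clockwise seen from above; 0 when the master rib points along the box's -y, 1.4 at the stop (run), near the box's -x; it starts between 0.15 and 0.7. Stiff: about 0.2 N m of friction, it stays where it is left
- lever: loose aluminium lever, 0.2 kg: square hub 48 x 48 x 28 mm high with a four-slotted hole right through (1.2 mm clearance each side), flat arm 20 mm wide, 10 mm thick along +x, flush below. Origin: centre of the hub's underside, on the hole's axis; x along the arm, where the wide slot lies: it fits only with the arm over the master rib. Grip it across the hub's y faces
- dust_cap: loose square black dust cap, 46 x 46 x 34 mm high, walls 4 mm, 29 mm deep inside and open below, 0.06 kg; at the start it stands upright over the splined shaft, resting on its seat with some 3 mm of play, and hides the shaft. Origin: centre of the underside; z up
- lever_knob (a point): centre of the top of the lever's upright round black grip, 20 mm in diameter and 40 mm high, 100 mm from the hub's axis; its top is 50 mm above the lever's underside. The lever balances 6 mm from the hub's axis, towards this grip; the hub is best held with the fingertips low down on it
- tape_roll: roll of tape, 60 mm across and 19 mm high, bystander; origin at the centre of the underside
- flux_tin: small round tin, 55 mm across and 23 mm high, bystander; origin at the centre of the underside
Mind the look-alikes: they are no part of the job. Leave any turquoise look-alike of the pack_a alone.

How it is judged:
By the outcome, as a careful person would: the job done as asked, in the order asked, and still so for the second after the job is handed in, with the robot touching nothing.
Of pack_a, pack_b, pack_c only 2 to 3 are there at a start; the rules pass over those that are not, and their reading is None.
At some moment in a run one of pack_a, pack_b, pack_c, lever may be knocked a few centimetres aside while the robot is not near it.
Once in a run the grip may slacken for a moment while it holds something.
It also fails if it takes over 210 s, if anything falls off the work surface, if the arm or the gripper's body presses on something with over 40 N, if the wrist force passes 120 N, or if a joint passes its speed limit or range.

## Working session

There is one attempt and no reset: what is moved stays moved. The work goes in short steps, Python scripts to look and compute and a tool call to move; the robot and the scene stay as the last step left them, time stands still between calls to the robot, and variables do not carry over. Pictures are saved under pics/ and viewed, at most 14 in all, crops included, and the job is handed in when it is done.

Besides the shell and the picture viewer there is one more tool, called after "Call:" as name(argument=value, ...) on one line, values as JSON. carry_out: Moves the arm, as the interface text tells. Its arguments: {"type":"object","properties":{"steps":{"type":"array","items":{"type":"array"}}},"required":["steps"]}

```bash
mkdir -p pics; ls; python3 - <<'E'
from bench import robot
import cv2,numpy as np
for n in("top","scene"):
    s=robot.snapshot(n);cv2.imwrite(f"pics/{n}0.png",s["image"][:,:,::-1]);np.savez(f"{n}0.npz",**s)
    print(n,s["mtx"].tolist(),s["R"].round(4).tolist(),s["t"].tolist())
o=robot.get_obs();print(o, robot.hold_point_z)
E
```

```text
pics
top [[481.6477819120033, 0.0, 318.3826411524994], [0.0, 481.6477819120033, 243.73945061824517], [0.0, 0.0, 1.0]] [[-0.001, -0.9998, -0.0185], [-0.9965, 0.0025, -0.0837], [0.0837, 0.0184, -0.9963]] [-0.024852211660155412, 0.6054742425143099, 1.1361670165943658]
scene [[508.5845414124961, 0.0, 326.80126262682415], [0.0, 508.5845414124961, 234.15550671261835], [0.0, 0.0, 1.0]] [[0.773, 0.6343, 0.0109], [0.4905, -0.5868, -0.6443], [-0.4023, 0.5034, -0.7647]] [-0.43102204249983805, -0.26078384909910984, 1.4965615124134917]
{'time': 0.1, 'joint_positions': array([-1.44408983e+00,  8.78616477e-02,  1.37207069e+00, -4.14380713e-05,
        1.68363449e+00, -1.03139011e-01]), 'qvel': array([ 0.00040759, -0.00079533, -0.00613998, -0.00030973, -0.00039625,
       -0.00010249]), 'joint_torque': array([ 3.18797720e-03, -3.41249013e+01, -3.03301156e+01,  7.21496134e-02,
        3.03479412e-02, -1.00388243e-04]), 'tool_pos': array([ 0.12519159, -0.53497756,  0.1686484 ]), 'ee_rot': array([-3.13962473e+00, -1.62288560e-04,  2.29840723e-01]), 'wrist_force': array([ 0.05920452,  0.24395058, -0.5178234 ]), 'wrist_torque': array([ 0.0117483 , -0.01630528,  0.01636688]), 'finger_force': 0.0, 'width': 0.09375778889890257} 0.0188
```

View pics/top0.png

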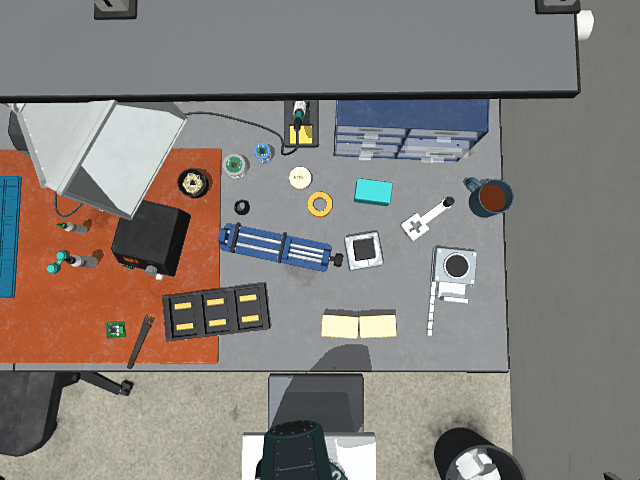

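View pics/scene0.png

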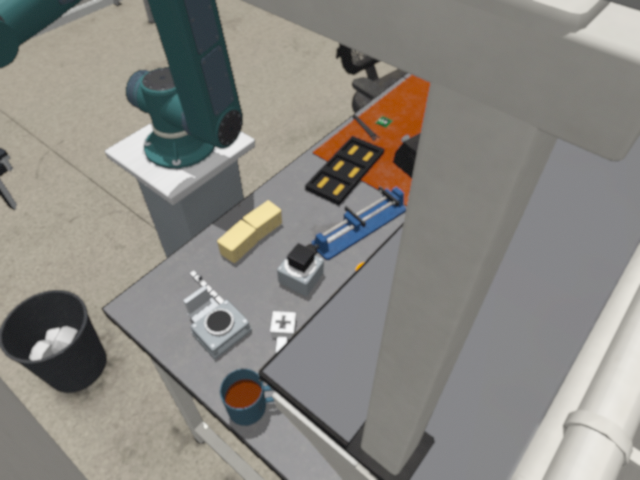

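The top view shows two cream packs end to end at (341,326) and (377,326), the tray at (217,311), and the box with its cap at (365,248). The lever hub is at (413,227) with its knob at (448,202), and the gate housing is at (455,265) with its handle near (453,290). The look-alike is at (373,191), the tape at (319,204) and the tin at (300,178). I see no third pack. The scene view agrees with this.

```bash
cat > h.py <<'E'
import numpy as np,cv2
def cloud(s):
    K=s["mtx"];v,u=np.mgrid[0:480,0:640];z=s["z_map"]
    P=np.stack([(u-K[0,2])/K[0,0]*z,(v-K[1,2])/K[1,1]*z,z],-1)
    return (P-s["t"])@s["R"]
def ray(s,uv,h):
    K=s["mtx"];uv=np.atleast_2d(uv).astype(float)
    d=np.c_[(uv[:,0]-K[0,2])/K[0,0],(uv[:,1]-K[1,2])/K[1,1],np.ones(len(uv))]@s["R"]
    c=-s["R"].T@s["t"];return c+d*((h-c[2])/d[:,2])[:,None]
def rects(s,mask,h,amin=60,erode=0):
    """contours of mask -> min area rect in world xy at plane h: centre, sizes, angle of long side"""
    m=mask.astype(np.uint8)
    out=[]
    for c in cv2.findContours(m,cv2.RETR_EXTERNAL,cv2.CHAIN_APPROX_NONE)[0]:
        if cv2.contourArea(c)<amin: continue
        w=ray(s,c[:,0],h)[:,:2]
        (cx,cy),(a,b),_=r=cv2.minAreaRect((w*1000).astype(np.float32))
        p=cv2.boxPoints(r);e=[p[1]-p[0],p[2]-p[1]];l=max(e,key=np.linalg.norm)
        out.append((round(cx,1),round(cy,1),round(max(a,b),1),round(min(a,b),1),round(np.degrees(np.arctan2(l[1],l[0]))%180,1),c[:,0].mean(0).round().tolist()))
    return out
def hsv(s): return cv2.cvtColor(s["image"],cv2.COLOR_RGB2HSV)
E
python3 - <<'E'
from h import *
s=np.load("top0.npz");P=cloud(s);Z=P[...,2];H=hsv(s)
print("bench z",np.median(Z[340:360,380:420]),np.std(Z[340:360,380:420]))
for n,(u,v) in dict(pack1=(341,326),pack2=(377,326),tray=(217,311),cap=(365,248),hub=(413,227),knob=(448,202),duct=(457,265),housing=(437,252),handle=(453,290),rail=(431,320),tin=(300,178),tape=(309,204),look=(373,191),clamp=(285,228),clampknob=(338,260),mug=(490,197)).items():
    print(n,P[v,u].round(3),"hsv",H[v,u])
cream=(H[...,0]>18)&(H[...,0]<35)&(H[...,1]>40)&(H[...,2]>180)&(Z>.046)&(Z<.06)
print("packs",*rects(s,cream,.052),sep="\n")
V=H[...,2];S=H[...,1]
roi=lambda a,b,c,d:((np.mgrid[0:480,0:640][1]>=a)&(np.mgrid[0:480,0:640][1]<=b)&(np.mgrid[0:480,0:640][0]>=c)&(np.mgrid[0:480,0:640][0]<=d))
print("tray",*rects(s,(Z>.014)&(Z<.03)&roi(155,280,275,350),.020),sep="\n")
print("box",*rects(s,(Z>.046)&(Z<.13)&roi(342,388,225,275),.054),sep="\n")
print("cap",*rects(s,(Z>.080)&roi(342,388,225,275),.094),sep="\n")
print("hub",*rects(s,(Z>.02)&(Z<.034)&roi(395,431,205,245),.028),sep="\n")
print("knob",*rects(s,(Z>.040)&roi(430,460,190,215),.050,20),sep="\n")
print("housing",*rects(s,(Z>.040)&roi(425,480,240,285),.049),sep="\n")
print("handle",*rects(s,(Z>.058)&(Z<.075)&roi(432,472,283,305),.066,20),sep="\n")
print("rail",*rects(s,(Z>.008)&(Z<.04)&roi(424,437,278,340),.014,10),sep="\n")
im=s["image"][170:350,300:520,::-1];cv2.imwrite("pics/c1.png",cv2.resize(im,None,fx=3.3,fy=3.3,interpolation=cv2.INTER_CUBIC))
E
```

```text
bench z -1.9463954726096327e-06 0.059083168862299196
pack1 [ 0.411 -0.079  0.051] hsv [ 28  39 253]
pack2 [ 0.412 -0.162  0.054] hsv [ 28  39 253]
tray [0.444 0.221 0.007] hsv [110  10  80]
cap [ 0.59  -0.133  0.092] hsv [105   7  72]
hub [ 0.648 -0.258  0.001] hsv [110   5 152]
knob [ 0.702 -0.333  0.049] hsv [120  10  75]
duct [ 0.553 -0.35   0.051] hsv [100  12  65]
housing [ 0.584 -0.308  0.036] hsv [ 99  25 215]
handle [ 0.494 -0.347  0.021] hsv [100   3 253]
rail [ 0.424 -0.292  0.027] hsv [108  15 172]
tin [0.767 0.019 0.025] hsv [ 24  64 242]
tape [ 0.508 -0.047  1.182] hsv [ 23 177 255]
look [ 0.728 -0.156  0.055] hsv [ 90 163 228]
clamp [ 0.647  0.057 -0.002] hsv [113   7 154]
clampknob [ 0.565 -0.073  0.045] hsv [70 13 58]
mug [ 0.713 -0.432  0.051] hsv [  9 195  97]
packs
(401.5, -68.0, 61.4, 25.7, np.float32(77.7), [336.0, 330.0])
(404.8, -163.5, 74.4, 32.7, np.float32(98.1), [379.0, 330.0])
tray
(442.0, 222.3, 250.1, 111.1, np.float32(97.0), [215.0, 312.0])
box
(587.1, -132.0, 79.7, 79.5, np.float32(99.4), [363.0, 250.0])
cap
(588.5, -130.5, 46.9, 46.3, np.float32(98.6), [364.0, 249.0])
hub
(646.6, -256.8, 49.7, 47.4, np.float32(126.7), [414.0, 226.0])
knob
(704.9, -337.4, 19.6, 18.9, np.float32(125.5), [450.0, 201.0])
housing
(551.7, -348.4, 68.2, 60.6, np.float32(178.7), [455.0, 265.0])
handle
(474.0, -340.6, 57.1, 9.8, np.float32(84.0), [455.0, 299.0])
rail
(455.8, -299.0, 134.5, 19.2, np.float32(175.3), [431.0, 305.0])
```

View pics/c1.png

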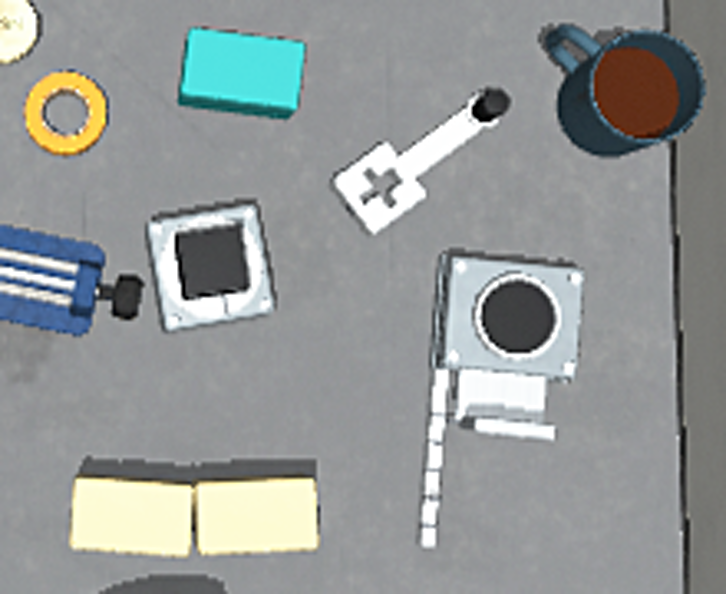

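The crop shows two packs with a gap at (193,517), and the handle plate at (515,430) with a dark pointer at (467,424) beside the rail ribs. The slotted hub is at (380,188), and the cap is square in line with the box.

```bash
python3 - <<'E'
from h import *
s=np.load("top0.npz");P=cloud(s);Z=P[...,2];H=hsv(s)
cream=(H[...,0]>15)&(H[...,0]<40)&(H[...,1]>20)&(H[...,2]>235)
cream[:310]=0
print("packs",*rects(s,cream,.052),sep="\n")
v,u=np.where((Z>.021)&(Z<.04)&(np.arange(640)>424)&(np.arange(640)<438)&(np.arange(480)[:,None]>285)&(np.arange(480)[:,None]<345))
print(np.c_[u,v].tolist()[:20]);print(P[v,u].round(4)[:20])
m=(Z>.043)&(Z<.055)&(H[...,2]>150);m[:, :425]=0;m[:,482:]=0;m[:240]=0;m[287:]=0
print("housing",*rects(s,m,.049,20),sep="\n")
# pointer: dark near left end of handle
c,sn=np.cos(np.radians(-6)),np.sin(np.radians(-6))
for v in range(278,346):
    print(v,[int(x) for x in s["image"][v,426:450].mean(-1)]) if 290<=v<=305 else None
for v in range(300,340): print(v,s["image"][v,427:436].mean(-1).astype(int).tolist(),(Z[v,428:435]*1000).astype(int).tolist())
E
```

```text
packs
(412.0, -163.1, 83.0, 48.4, np.float32(92.8), [377.0, 326.0])
(411.4, -75.4, 82.9, 48.3, np.float32(86.0), [340.0, 326.0])
[[434, 293], [435, 297], [436, 297], [437, 297], [429, 320], [430, 320], [431, 320], [432, 320], [433, 320], [430, 321], [431, 321], [432, 321], [433, 321]]
[[ 0.487  -0.3019  0.021 ]
 [ 0.4776 -0.3037  0.023 ]
 [ 0.4776 -0.3056  0.0249]
 [ 0.4776 -0.3081  0.0244]
 [ 0.4234 -0.2881  0.0243]
 [ 0.4237 -0.2893  0.0294]
 [ 0.4236 -0.2923  0.0268]
 [ 0.4235 -0.2948  0.0259]
 [ 0.4233 -0.2977  0.0235]
 [ 0.4216 -0.2887  0.0322]
 [ 0.4215 -0.2915  0.0302]
 [ 0.4213 -0.2943  0.028 ]
 [ 0.4216 -0.2959  0.0313]]
housing
(551.6, -349.6, 58.7, 58.2, np.float32(178.7), [456.0, 265.0])
290 [153, 152, 150, 142, 126, 255, 255, 255, 255, 130, 146, 65, 125, 255, 254, 252, 252, 253, 251, 253, 251, 253, 253, 252]
291 [151, 152, 153, 143, 132, 255, 255, 255, 255, 117, 150, 131, 156, 255, 254, 254, 255, 255, 255, 255, 255, 255, 255, 255]
292 [154, 154, 154, 128, 131, 255, 255, 255, 255, 130, 147, 143, 162, 255, 255, 255, 215, 215, 213, 219, 213, 219, 220, 215]
293 [153, 156, 15
[... 3953 characters left out ...]
, 10, -2, 2, -3]
331 [136, 255, 255, 255, 255, 132, 144, 150, 152] [13, 12, 11, 11, 1, 0, 2]
332 [135, 255, 255, 255, 255, 133, 144, 146, 148] [13, 11, 14, 12, 4, -3, 0]
333 [155, 255, 255, 255, 255, 133, 143, 146, 148] [16, 15, 11, 13, -2, 0, 0]
334 [166, 255, 255, 255, 255, 134, 146, 149, 149] [11, 11, 15, 13, 0, -2, 0]
335 [150, 212, 226, 221, 204, 141, 146, 150, 151] [0, 1, -1, 0, 1, -3, -3]
336 [146, 138, 145, 142, 153, 146, 148, 148, 147] [-2, 3, 2, 0, 0, 4, -1]
337 [152, 147, 147, 146, 147, 150, 149, 148, 147] [2, -1, 0, 1182, -3, -2, -2]
338 [150, 150, 148, 150, 152, 154, 153, 150, 149] [-4, 0, 0, 1, -1, 3, -1]
339 [151, 149, 149, 148, 149, 152, 152, 150, 151] [5, 1, 4, -1, 0, -1, 0]
```

```bash
cat >> h.py <<'E'
from scipy.spatial.transform import Rotation as Ro
def go(o,*tgts):
    """targets (x,y,z mm, yaw deg) -> tool-frame shift (m) and roll units from the present measured pose"""
    R=Ro.from_euler("xyz",o["ee_rot"]); yaw=np.degrees(o["ee_rot"][2])
    print("now",(o["tool_pos"]*1000).round(1),"yaw",round(yaw,1),"t",round(o["time"],2),"w",round(o["width"]*1000,1),"F",o["wrist_force"].round(1),"q",o["joint_positions"].round(2))
    for x,y,z,a in tgts:
        d=R.inv().apply(np.array([x,y,z])/1000-o["tool_pos"]); t=-((a-yaw+180)%360-180)/10
        print("to",(x,y,z,a),"shift",d.round(4).tolist(),"roll",round(t,2))
E
python3 - <<'E'
from h import *
from bench import robot
s=np.load("top0.npz");P=cloud(s)
for x0,x1,y0,y1 in((.33,.5,.2,.42),(.5,.54,.2,.42),(.54,.62,.0,.1)):
    m=(P[...,0]>x0)&(P[...,0]<x1)&(P[...,1]>y0)&(P[...,1]<y1)&(P[...,2]<.6);q=P[m];print(np.percentile(q[:,2],[50,90,99,99.8]).round(3))
go(robot.get_obs(),(411.4,-75.4,150,86),(411.4,-75.4,22,86))
E
```

```text
[0.007 0.019 0.023 0.025]
[0.005 0.019 0.088 0.094]
[0.014 0.059 0.068 0.07 ]
now [ 125.2 -535.   168.6] yaw 13.2 t 0.1 w 93.8 F [ 0.1  0.2 -0.5] q [-1.44  0.09  1.37 -0.    1.68 -0.1 ]
to (411.4, -75.4, 150, 86) shift [0.3834, -0.3822, 0.0195] roll -7.28
to (411.4, -75.4, 22, 86) shift [0.3834, -0.382, 0.1475] roll -7.28
```

Call:
carry_out(steps=[[[0.043, -0.042, 0.01], -0.8, -1], [[0.086, -0.085, 0.01], -1.6, -1], [[0.128, -0.127, 0.01], -2.4, -1], [[0.17, -0.17, 0.02], -3.2, -1], [[0.213, -0.212, 0.02], -4.0, -1], [[0.256, -0.255, 0.02], -4.9, -1], [[0.298, -0.297, 0.02], -5.7, -1], [[0.341, -0.34, 0.02], -6.5, -1], [[0.383, -0.382, 0.02], -7.3, -1], [[0.383, -0.382, 0.02], -7.3, -1]])

```text
time: 1.35
tool_pos: [0.412, -0.0728, 0.1491]
ee_rot: [-3.141, -0.001, 1.512]
wrist_force: [-0.1, -0.3, -0.4]
width: 0.0937
finger_force: 0.0
```

```bash
python3 - <<'E'
from h import *
from bench import robot
s=robot.snapshot("top");H=hsv(s)
cream=(H[...,0]>15)&(H[...,0]<40)&(H[...,1]>20)&(H[...,2]>235)
cream[:310]=0
print("packs",*rects(s,cream,.052),sep="\n")
go(robot.get_obs(),(411.4,-75.4,22,86))
E
```

```text
packs
(412.8, -180.6, 48.6, 46.1, np.float32(179.2), [386.0, 326.0])
now [411.2 -74.8 149.1] yaw 86.4 t 1.4 w 94.1 F [-0.1  0.2 -0.5] q [-0.32 -0.21  1.69 -0.    1.66 -0.25]
to (411.4, -75.4, 22, 86) shift [-0.0005, 0.0004, 0.1271] roll 0.04
```

Call:
carry_out(steps=[[[0, 0, 0.05], 0, -1], [[0, 0, 0.1], 0, -1], [[0, 0, 0.127], 0, -1], [[0, 0, 0.127], 0, -1], [[0, 0, 0.127], 0, 1], [[0, 0, 0.127], 0, 1], [[0, 0, 0.127], 0, 1], [[0, 0, 0.127], 0, 1], [[0, 0, 0.127], 0, 1], [[0, 0, 0.127], 0, 1]])

```text
time: 2.65
tool_pos: [0.4112, -0.0763, 0.0227]
ee_rot: [-3.142, 0.0, 1.504]
wrist_force: [-0.3, 0.0, 0.4]
width: 0.0376
finger_force: 0.0
```

Call:
carry_out(steps=[[[0, 0, -0.02], 0, 1], [[0, 0, -0.06], 0, 1], [[0, 0, -0.1], 0, 1], [[0, 0, -0.1], 0, 1]])

```text
time: 3.15
tool_pos: [0.4137, -0.0771, 0.1264]
ee_rot: [3.134, 0.002, 1.504]
wrist_force: [0.8, 0.1, 0.0]
width: 0.0001
finger_force: 0.0
```

```bash
python3 - <<'E'
from h import *
from bench import robot
go(robot.get_obs(),(432.2,301.7,120,7),(451.8,142.9,120,7),(432.2,301.7,31,7))
E
```

```text
now [413.7 -77.1 126.4] yaw 86.2 t 3.15 w 0.1 F [0.8 0.1 0. ] q [-0.32 -0.2   1.73 -0.    1.6  -0.25]
to (432.2, 301.7, 120, 7) shift [0.3792, -0.0068, 0.0056] roll 7.92
to (451.8, 142.9, 120, 7) shift [0.2221, 0.0233, 0.0061] roll 7.92
to (432.2, 301.7, 31, 7) shift [0.3794, -0.0075, 0.0945] roll 7.92
```

The fingers closed on nothing, so I look again.

```bash
python3 - <<'E'
from h import *
from bench import robot
for n in("top","scene"):
    s=robot.snapshot(n);cv2.imwrite(f"pics/{n}1.png",s["image"][:,:,::-1]);np.savez(f"{n}1.npz",**s)
E
```

```text
(no output)
```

View pics/scene1.png

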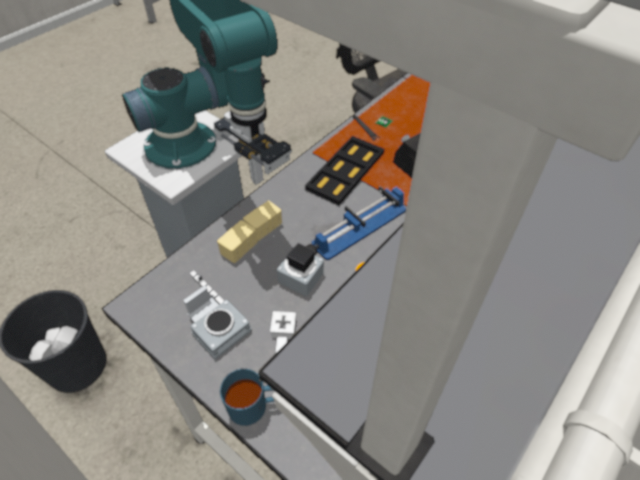

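View pics/top1.png

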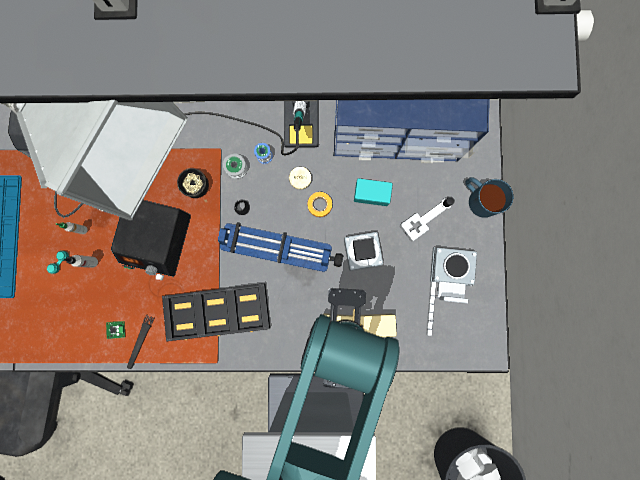

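```bash
python3 - <<'E'
from h import *
for n in("top","scene"):
    s=np.load(n+"1.npz");s0=np.load(n+"0.npz")
    for X in([.4137,-.0771,.1264],[.4114,-.0754,.052],[.412,-.163,.052],[.4137,-.0771,.223]):
        c=s["mtx"]@(s["R"]@X+s["t"]);print(n,X,(c/c[2])[:2].round())
s=np.load("scene1.npz");P=cloud(s);H=hsv(s)
for nm in("scene0","scene1"):
    s=np.load(nm+".npz");H=hsv(s);P=cloud(s)
    m=(H[...,0]>15)&(H[...,0]<40)&(H[...,1]>60)&(H[...,2]>120);m[:190]=0;m[270:]=0;m[:,:200]=0;m[:,300:]=0
    q=P[m];q=q[(q[:,2]>.045)&(q[:,2]<.06)];print(nm,m.sum(),q.min(0).round(3),q.max(0).round(3),q.mean(0).round(3))
im=s["image"][100:270,190:330,::-1];cv2.imwrite("pics/c2.png",cv2.resize(im,None,fx=3.5,fy=3.5,interpolation=cv2.INTER_CUBIC))
E
```

```text
top [0.4137, -0.0771, 0.1264] [341. 328.]
top [0.4114, -0.0754, 0.052] [340. 326.]
top [0.412, -0.163, 0.052] [377. 326.]
top [0.4137, -0.0771, 0.223] [343. 332.]
scene [0.4137, -0.0771, 0.1264] [259. 194.]
scene [0.4114, -0.0754, 0.052] [262. 215.]
scene [0.412, -0.163, 0.052] [236. 236.]
scene [0.4137, -0.0771, 0.223] [255. 163.]
scene0 1864 [ 0.383 -0.206  0.045] [ 0.439 -0.029  0.06 ] [ 0.413 -0.123  0.052]
scene1 1851 [ 0.382 -0.206  0.045] [ 0.439 -0.03   0.058] [ 0.413 -0.123  0.052]
```

View pics/c2.png

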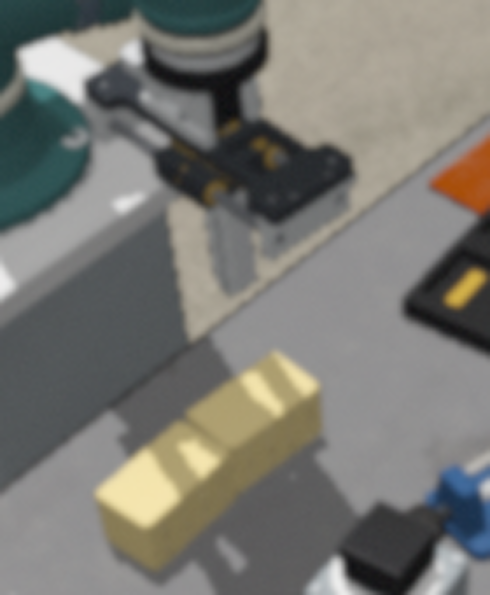

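The packs at crop (160,470) and (255,400) have not moved. The fingertips at crop (238,292) look higher than the reported TCP, so I check that with depth.

```bash
python3 - <<'E'
from h import *
s=np.load("scene1.npz");P=cloud(s)
for v in range(150,196,3): print(v,[tuple((P[v,u]*1000).astype(int).tolist()) for u in range(246,270,4)])
E
```

```text
150 [(420, -103, 281), (427, -98, 282), (440, -98, 289), (456, -102, 300), (462, -97, 300), (469, -91, 301)]
153 [(426, -109, 281), (432, -103, 280), (430, -91, 271), (454, -101, 291), (467, -102, 299), (473, -96, 298)]
156 [(427, -111, 274), (432, -105, 273), (442, -102, 276), (430, -81, 255), (475, -110, 301), (478, -102, 297)]
159 [(423, -109, 262), (431, -105, 264), (446, -107, 274), (455, -104, 277), (480, -114, 298), (489, -112, 302)]
162 [(-464, 615, -753), (407, -85, 228), (420, -86, 236), (460, -109, 275), (469, -106, 278), (490, -114, 296)]
165 [(-452, 602, -757), (405, -85, 218), (420, -86, 228), (421, -76, 222), (470, -108, 273), (490, -115, 289)]
168 [(-442, 591, -764), (401, -83, 206), (416, -84, 215), (422, -78, 214), (-377, 639, -759), (487, -113, 277)]
171 [(-426, 575, -763), (402, -85, 199), (416, -85, 207), (423, -80, 207), (423, -68, 199), (488, -115, 271)]
174 [(-402, 553, -753), (399, -84, 187), (416, -87, 199), (419, -78, 195), (424, -70, 192), (487, -115, 263)]
177 [(-397, 546, -766), (399, -85, 178), (413, -86, 187), (421, -80, 188), (423, -70, 182), (-313, 602, -755)]
180 [(-379, 529, -762), (-362, 540, -760), (412, -86, 178), (420, -81, 179), (420, -69, 170), (-305, 593, -764)]
183 [(-352, 504, -747), (-353, 530, -767), (410, -85, 167), (421, -83, 171), (-298, 558, -754), (303, 46, 2)]
186 [(-347, 497, -759), (-329, 508, -756), (-316, 521, -758), (-300, 532, -756), (301, 32, 0), (313, 36, 4)]
189 [(-334, 484, -761), (1063, -632, 981), (-301, 506, -757), (302, 16, 0), (308, 25, -1), (319, 29, 1)]
192 [(-313, 464, -753), (-296, 475, -751), (301, 1, 0), (308, 9, 0), (315, 17, -2), (328, 20, 3)]
195 [(-299, 450, -754), (304, -15, 3), (308, -5, 0), (315, 1, -1), (326, 7, 0), (331, 16, -3)]
```

```bash
python3 - <<'E'
from h import *
from bench import robot
go(robot.get_obs())
s=robot.snapshot("scene");P=cloud(s)
for v in range(171,200,3): print(v,[tuple((P[v,u]*1000).astype(int).tolist()) for u in range(250,266,4)])
o=robot.get_obs();go(o);print(o["qvel"].round(3),o["joint_positions"])
E
```

```text
now [411.1 -76.3 122.4] yaw 86.2 t 3.25 w 0.2 F [ 0.3  0.7 -0.5] q [-0.32 -0.2   1.74 -0.    1.6  -0.25]
171 [(400, -83, 196), (414, -84, 205), (419, -77, 203), (421, -67, 197)]
174 [(400, -85, 188), (413, -84, 195), (420, -79, 196), (422, -69, 190)]
177 [(399, -85, 178), (412, -84, 186), (421, -81, 189), (420, -68, 179)]
180 [(-359, 537, -756), (411, -85, 176), (420, -80, 178), (420, -69, 170)]
183 [(-340, 519, -751), (411, -86, 168), (422, -84, 173), (-305, 564, -763)]
186 [(-326, 505, -751), (-316, 521, -758), (-298, 531, -754), (303, 30, 2)]
189 [(-312, 491, -753), (-303, 508, -760), (303, 15, 2), (312, 21, 3)]
192 [(-301, 479, -757), (300, 2, 0), (312, 6, 3), (317, 16, 0)]
195 [(302, -14, 2), (311, -8, 3), (320, -1, 3), (326, 6, 1)]
198 [(310, -22, 1), (320, -17, 4), (327, -8, 2), (334, 0, 0)]
now [410.4 -76.1 121.4] yaw 86.2 t 3.3 w 0.5 F [-0.5  0.7 -0.2] q [-0.32 -0.2   1.74 -0.    1.6  -0.25]
[-0.002  0.009  0.021 -0.     0.002 -0.001] [-3.19288183e-01 -1.97969169e-01  1.73743682e+00 -1.35376784e-04
  1.60426855e+00 -2.52450520e-01]
```

Call:
carry_out(steps=[[[0, 0, 0.05], 0, -1], [[0, 0, 0.06], 0, -1], [[0, 0, 0.06], 0, -1], [[0, 0, 0.06], 0, -1], [[0, 0, 0.06], 0, -1], [[0, 0, 0.06], 0, -1], [[0, 0, 0.06], 0, -1], [[0, 0, 0.06], 0, -1], [[0, 0, 0.06], 0, -1], [[0, 0, 0.06], 0, -1]])

```text
time: 4.55
tool_pos: [0.4112, -0.0764, 0.0626]
ee_rot: [-3.142, 0.0, 1.504]
wrist_force: [-0.9, 0.9, -0.2]
width: 0.0935
finger_force: 0.0
```

```bash
python3 - <<'E'
from h import *
from bench import robot
s=robot.snapshot("scene");P=cloud(s);go(robot.get_obs())
m=(abs(P[...,0]-.411)<.08)&(abs(P[...,1]+.076)<.04)&(P[...,2]>.06)&(P[...,2]<.3)
q=P[m]
for a in np.arange(.34,.49,.01):
    k=q[abs(q[:,0]-a)<.005];print(round(a,2),len(k),np.sort(k[:,2])[:4].round(3))
im=s["image"][100:270,190:330,::-1];cv2.imwrite("pics/c3.png",cv2.resize(im,None,fx=3.5,fy=3.5,interpolation=cv2.INTER_CUBIC))
E
```

```text
now [411.2 -76.4  62.6] yaw 86.2 t 4.6 w 93.8 F [-0.2  0.6  0.1] q [-0.32 -0.17  1.83 -0.    1.48 -0.25]
0.34 82 [0.201 0.202 0.203 0.204]
0.35 109 [0.103 0.11  0.11  0.112]
0.36 276 [0.099 0.1   0.1   0.102]
0.37 59 [0.143 0.144 0.21  0.211]
0.38 74 [0.212 0.212 0.212 0.212]
0.39 58 [0.209 0.21  0.21  0.211]
0.4 71 [0.209 0.211 0.211 0.212]
0.41 83 [0.208 0.21  0.211 0.212]
0.42 214 [0.21  0.211 0.211 0.212]
0.43 227 [0.209 0.209 0.21  0.21 ]
0.44 170 [0.208 0.211 0.211 0.211]
0.45 82 [0.214 0.215 0.215 0.215]
0.46 118 [0.1   0.103 0.106 0.107]
0.47 231 [0.109 0.111 0.111 0.111]
0.48 139 [0.198 0.201 0.202 0.204]
```

View pics/c3.png

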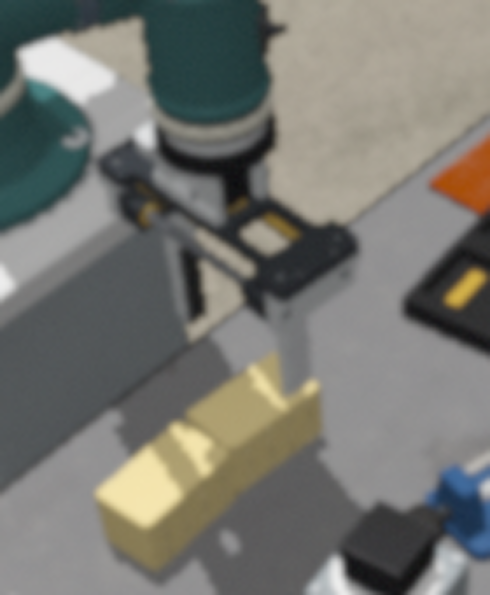

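The open fingertips at crop (295,385) sit at about z = 0.100, while the state says 0.063. The real tip is therefore about 38 mm higher than reported. The xy position agrees, so I apply this offset to z.

Call:
carry_out(steps=[[[0, 0.001, 0.04], 0, -1], [[0, 0.001, 0.074], 0, -1], [[0, 0.001, 0.074], 0, -1], [[0, 0.001, 0.074], 0, 1], [[0, 0.001, 0.074], 0, 1], [[0, 0.001, 0.074], 0, 1], [[0, 0.001, 0.074], 0, 1], [[0, 0.001, 0.074], 0, 1], [[0, 0.001, 0.074], 0, 1], [[0, 0.001, 0.074], 0, 1]])

```text
time: 5.85
tool_pos: [0.4122, -0.0765, -0.011]
ee_rot: [-3.142, 0.0, 1.504]
wrist_force: [-0.2, 0.0, 4.4]
width: 0.0497
finger_force: 30.0
```

Call:
carry_out(steps=[[[0, 0, -0.02], 0, 1], [[0, 0, -0.06], 0, 1], [[0, 0, -0.09], 0, 1], [[0, 0, -0.09], 0, 1], [[0, 0, -0.09], 0, 1]])

```text
time: 6.48
tool_pos: [0.4109, -0.076, 0.0766]
ee_rot: [-3.138, -0.001, 1.504]
wrist_force: [0.5, -0.2, -3.2]
width: 0.0499
finger_force: 30.0
```

```bash
python3 - <<'E'
from h import *
from bench import robot
s=robot.snapshot("scene");P=cloud(s);H=hsv(s)
m=(H[...,0]>15)&(H[...,0]<40)&(H[...,1]>50)&(P[...,2]>.06)&(P[...,2]<.25)&(abs(P[...,0]-.41)<.1)&(abs(P[...,1]+.07)<.08)
q=P[m];print(len(q),np.percentile(q,[1,50,99],axis=0).round(3))
go(robot.get_obs(),(432.2,301.7,76,7),(432.2,301.7,-2,7))
E
```

```text
941 [[ 0.38  -0.118  0.093]
 [ 0.423 -0.096  0.138]
 [ 0.457 -0.038  0.247]]
now [410.6 -75.9  76.3] yaw 86.2 t 6.53 w 49.7 F [ 0.  -0.1 -2.7] q [-0.32 -0.17  1.81 -0.    1.51 -0.25]
to (432.2, 301.7, 76, 7) shift [0.3782, -0.0038, 0.0007] roll 7.92
to (432.2, 301.7, -2, 7) shift [0.3781, -0.0034, 0.0787] roll 7.92
```

Call:
carry_out(steps=[[[0.045, -0.001, 0], 0.9, 1], [[0.09, -0.001, 0], 1.8, 1], [[0.135, -0.001, 0], 2.7, 1], [[0.18, -0.002, 0], 3.6, 1], [[0.225, -0.002, 0], 4.5, 1], [[0.27, -0.003, 0], 5.4, 1], [[0.315, -0.003, 0], 6.3, 1], [[0.36, -0.004, 0], 7.2, 1], [[0.378, -0.004, 0], 7.92, 1], [[0.378, -0.004, 0], 7.92, 1]])

```text
time: 7.78
tool_pos: [0.432, 0.3013, 0.0761]
ee_rot: [3.14, 0.004, 0.125]
wrist_force: [0.1, -0.3, -3.5]
width: 0.0499
finger_force: 30.0
```

```bash
cat > pk.py <<'E'
from h import *
from bench import robot
import sys
s=robot.snapshot("scene");P=cloud(s);H=hsv(s);o=robot.get_obs();t=o["tool_pos"]
m=(abs(P[...,:2]-t[:2]).max(-1)<.09)&(P[...,2]>t[2]+.0)&(P[...,2]<.3)&(P[...,2]>.03)
m&=(H[...,0]>15)&(H[...,0]<40)&(H[...,1]>50)
q=P[m];print(len(q),np.percentile(q,[1,50,99],axis=0).round(3))
go(o,(432.2,301.7,76,7),(432.2,301.7,-2,7))
cv2.imwrite("pics/%s.png"%sys.argv[1],cv2.resize(s["image"][90:260,230:430,::-1],None,fx=3.5,fy=3.5,interpolation=cv2.INTER_CUBIC))
E
python3 pk.py c4
```

```text
772 [[0.395 0.256 0.093]
 [0.45  0.284 0.136]
 [0.477 0.335 0.254]]
now [432.3 300.3  76.5] yaw 7.1 t 7.83 w 49.7 F [-0.4 -0.7 -2.5] q [ 0.5   0.08  1.57 -0.    1.5   1.95]
to (432.2, 301.7, 76, 7) shift [0.0001, -0.0014, 0.0005] roll 0.01
to (432.2, 301.7, -2, 7) shift [0.0004, -0.0015, 0.0785] roll 0.01
```

View pics/c4.png

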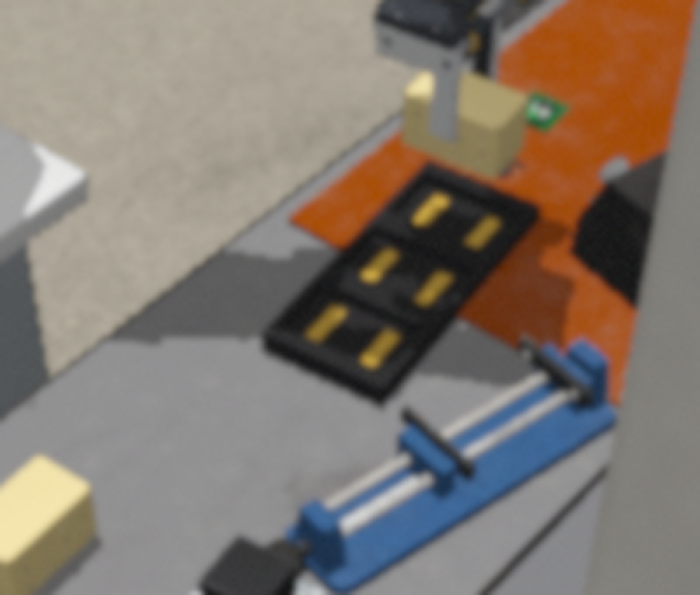

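The pack hangs over bay 2, with the near bay's top edge at crop (435,215). I lower it.

Call:
carry_out(steps=[[[0, -0.001, 0.03], 0, 1], [[0, -0.001, 0.05], 0, 1], [[0, -0.001, 0.06], 0, 1], [[0, -0.001, 0.07], 0, 1], [[0, -0.001, 0.078], 0, 1], [[0, -0.001, 0.078], 0, 1], [[0, -0.001, 0.079], 0, 1]])

```text
time: 8.7
tool_pos: [0.4339, 0.3023, 0.0003]
ee_rot: [-3.141, -0.001, 0.122]
wrist_force: [0.4, -0.8, -2.7]
width: 0.0502
finger_force: 3.0
```

Call:
carry_out(steps=[[[0, 0, 0.001], 0, 1], [[0, 0, 0.002], 0, 1], [[0, 0, 0.002], 0, 1]])

```text
time: 9.07
tool_pos: [0.4333, 0.302, -0.0023]
ee_rot: [3.142, -0.0, 0.122]
wrist_force: [-0.5, -0.0, -2.8]
width: 0.0499
finger_force: 30.0
```

Call:
carry_out(steps=[[[0, 0, 0.001], 0, 1], [[0, 0, 0.002], 0, 1], [[0, 0, 0.002], 0, 1]])

```text
time: 9.45
tool_pos: [0.4336, 0.3021, -0.0029]
ee_rot: [-3.141, -0.001, 0.122]
wrist_force: [-2.6, -1.4, 4.7]
width: 0.0497
finger_force: 30.0
```

Call:
carry_out(steps=[[[0, 0, 0.001], 0, 1], [[0, 0, 0.002], 0, 1], [[0, 0, 0.002], 0, 1]])

```text
time: 9.82
tool_pos: [0.4337, 0.3021, -0.0029]
ee_rot: [-3.141, -0.001, 0.122]
wrist_force: [-6.0, -3.5, 13.6]
width: 0.0499
finger_force: 30.0
```

Call:
carry_out(steps=[[[0, 0, -0.003], 0, 0.0], [[0, 0, -0.003], 0, -0.5], [[0, 0, -0.003], 0, -0.7], [[0, 0, -0.003], 0, -0.7], [[0, 0, -0.03], 0, -1], [[0, 0, -0.08], 0, -1], [[0, 0, -0.12], 0, -1], [[0, 0, -0.12], 0, -1]])

```text
time: 10.82
tool_pos: [0.436, 0.3034, 0.118]
ee_rot: [-3.138, -0.008, 0.122]
wrist_force: [-0.3, 0.5, 0.4]
width: 0.0941
finger_force: 0.0
```

```bash
cat > see.py <<'E'
from h import *
from bench import robot
def packs(s):
    H=hsv(s);m=(H[...,0]>15)&(H[...,0]<40)&(H[...,1]>20)&(H[...,2]>235);m[:275]=0
    return rects(s,m,.052,60)
s=robot.snapshot("top");np.savez("last.npz",**s)
print(*packs(s),sep="\n");go(robot.get_obs(),(412,-163.1,76,92.8),(412,-163.1,-12,92.8))
E
python3 see.py
```

```text
(412.1, -162.9, 83.2, 48.5, np.float32(92.8), [377.0, 326.0])
now [434.4 302.5 115.1] yaw 7.0 t 10.88 w 94.3 F [ 0.3 -0.1  0. ] q [ 0.5   0.06  1.51 -0.    1.57  1.95]
to (412, -163.1, 76, 92.8) shift [-0.0788, 0.4595, 0.0382] roll -8.58
to (412, -163.1, -12, 92.8) shift [-0.0791, 0.4596, 0.1262] roll -8.58
```

Call:
carry_out(steps=[[[-0.009, 0.051, 0], -0.95, -1], [[-0.018, 0.102, 0], -1.9, -1], [[-0.026, 0.153, 0], -2.9, -1], [[-0.035, 0.204, 0], -3.8, -1], [[-0.044, 0.255, 0], -4.8, -1], [[-0.053, 0.306, 0], -5.7, -1], [[-0.061, 0.357, 0], -6.7, -1], [[-0.07, 0.408, 0.01], -7.6, -1], [[-0.079, 0.46, 0.03], -8.58, -1], [[-0.079, 0.46, 0.038], -8.58, -1]])

```text
time: 12.12
tool_pos: [0.4085, -0.1661, 0.0723]
ee_rot: [-3.137, -0.002, 1.617]
wrist_force: [0.6, 0.2, -0.5]
width: 0.094
finger_force: 0.0
```

```bash
python3 see.py
```

```text
(418.2, -140.6, 38.3, 25.7, np.float32(152.9), [367.0, 324.0])
(429.6, 133.7, 37.6, 11.2, np.float32(97.1), [250.0, 318.0])
(434.5, 303.7, 83.9, 48.5, np.float32(7.0), [177.0, 316.0])
now [ 407.5 -165.6   70.7] yaw 92.7 t 12.18 w 93.5 F [-0.2 -1.2 -0.9] q [-0.51 -0.11  1.77 -0.    1.5  -0.56]
to (412, -163.1, 76, 92.8) shift [0.0023, 0.0046, -0.0054] roll -0.01
to (412, -163.1, -12, 92.8) shift [0.002, 0.0052, 0.0826] roll -0.01
```

Call:
carry_out(steps=[[[0.002, 0.004, 0.0], 0, -1], [[0.002, 0.004, 0.04], 0, -1], [[0.002, 0.004, 0.082], 0, -1], [[0.002, 0.004, 0.082], 0, -1], [[0.002, 0.004, 0.082], 0, 1], [[0.002, 0.004, 0.082], 0, 1], [[0.002, 0.004, 0.082], 0, 1], [[0.002, 0.004, 0.082], 0, 1], [[0.002, 0.004, 0.082], 0, 1], [[0.002, 0.004, 0.082], 0, 1]])

```text
time: 13.42
tool_pos: [0.4143, -0.1622, -0.006]
ee_rot: [-3.141, 0.0, 1.619]
wrist_force: [-2.7, 0.2, 3.8]
width: 0.0495
finger_force: 30.0
```

Call:
carry_out(steps=[[[0, 0, -0.02], 0, 1], [[0, 0, -0.06], 0, 1], [[0, 0, -0.09], 0, 1], [[0, 0, -0.09], 0, 1], [[0, 0, -0.09], 0, 1]])

```text
time: 14.05
tool_pos: [0.4137, -0.1614, 0.0817]
ee_rot: [-3.139, -0.002, 1.619]
wrist_force: [-0.4, 0.4, -3.7]
width: 0.0499
finger_force: 30.0
```

```bash
python3 - <<'E'
from h import *
from bench import robot
go(robot.get_obs(),(452.5,143.2,76,7))
E
```

```text
now [ 413.7 -161.4   81.7] yaw 92.8 t 14.05 w 49.9 F [-0.4  0.4 -3.7] q [-0.5  -0.11  1.75  0.    1.51 -0.55]
to (452.5, 143.2, 76, 7) shift [0.3023, 0.0535, 0.0061] roll 8.58
```

Call:
carry_out(steps=[[[0.034, 0.006, 0], 0.95, 1], [[0.068, 0.012, 0], 1.9, 1], [[0.102, 0.018, 0], 2.9, 1], [[0.136, 0.024, 0], 3.8, 1], [[0.17, 0.03, 0], 4.8, 1], [[0.204, 0.036, 0], 5.7, 1], [[0.238, 0.042, 0], 6.7, 1], [[0.272, 0.048, 0], 7.6, 1], [[0.302, 0.053, 0], 8.58, 1], [[0.302, 0.053, 0], 8.58, 1]])

```text
time: 15.3
tool_pos: [0.4513, 0.1434, 0.081]
ee_rot: [3.142, 0.005, 0.126]
wrist_force: [-0.0, -0.5, -2.2]
width: 0.0497
finger_force: 30.0
```

```bash
python3 - <<'E'
from h import *
from bench import robot
s=robot.snapshot("top");go(robot.get_obs(),(453,143.2,76,7),(453,143.2,4,7))
E
```

```text
now [451.5 142.2  81.3] yaw 7.2 t 15.35 w 49.6 F [ 0.1  0.3 -2.4] q [ 0.19 -0.05  1.68 -0.    1.51  1.63]
to (453, 143.2, 76, 7) shift [0.0017, -0.0008, 0.0053] roll 0.02
to (453, 143.2, 4, 7) shift [0.002, -0.0008, 0.0773] roll 0.02
```

Call:
carry_out(steps=[[[0.001, -0.001, 0.03], 0, 1], [[0.001, -0.001, 0.05], 0, 1], [[0.001, -0.001, 0.065], 0, 1], [[0.001, -0.001, 0.075], 0, 1], [[0.001, -0.001, 0.079], 0, 1], [[0.001, -0.001, 0.08], 0, 1], [[0.001, -0.001, 0.08], 0, 1]])

```text
time: 16.23
tool_pos: [0.4544, 0.1434, 0.0043]
ee_rot: [-3.142, -0.001, 0.122]
wrist_force: [-0.1, 0.6, -2.3]
width: 0.0496
finger_force: 30.0
```

Call:
carry_out(steps=[[[0, 0, 0.001], 0, 1], [[0, 0, 0.001], 0, 1]])

```text
time: 16.48
tool_pos: [0.454, 0.1434, 0.0029]
ee_rot: [3.141, -0.001, 0.122]
wrist_force: [-0.2, -0.1, -2.4]
width: 0.0498
finger_force: 30.0
```

Call:
carry_out(steps=[[[0, 0, 0.001], 0, 1], [[0, 0, 0.002], 0, 1], [[0, 0, 0.002], 0, 1]])

```text
time: 16.85
tool_pos: [0.4542, 0.1434, 0.002]
ee_rot: [3.142, -0.001, 0.122]
wrist_force: [-2.1, -1.5, 4.9]
width: 0.05
finger_force: 30.0
```

On the floor of the bay. I release and rise.

Call:
carry_out(steps=[[[0, 0, -0.002], 0, 0.0], [[0, 0, -0.002], 0, -0.5], [[0, 0, -0.002], 0, -0.7], [[0, 0, -0.002], 0, -0.7], [[0, 0, -0.03], 0, -1], [[0, 0, -0.08], 0, -1], [[0, 0, -0.12], 0, -1], [[0, 0, -0.12], 0, 0.36]])

```text
time: 17.85
tool_pos: [0.4567, 0.1439, 0.1248]
ee_rot: [-3.141, -0.009, 0.122]
wrist_force: [0.2, -0.3, -0.4]
width: 0.0871
finger_force: 0.0
```

```bash
python3 - <<'E'
from h import *
from bench import robot
go(robot.get_obs(),(474,-340.6,76,84),(474,-340.6,0,84))
E
```

```text
now [456.7 143.9 124.8] yaw 7.0 t 17.85 w 87.1 F [ 0.2 -0.3 -0.4] q [ 0.19 -0.07  1.61 -0.    1.58  1.64]
to (474, -340.6, 76, 84) shift [-0.042, 0.483, 0.0482] roll -7.7
to (474, -340.6, 0, 84) shift [-0.0427, 0.483, 0.1242] roll -7.7
```

Call:
carry_out(steps=[[[-0.004, 0.048, 0], -0.8, 0.36], [[-0.009, 0.1, 0], -1.6, 0.36], [[-0.013, 0.15, 0], -2.4, 0.36], [[-0.018, 0.2, 0], -3.2, 0.36], [[-0.022, 0.25, 0], -4.0, 0.36], [[-0.026, 0.3, 0], -4.8, 0.36], [[-0.03, 0.35, 0], -5.6, 0.36], [[-0.035, 0.4, 0], -6.4, 0.36], [[-0.04, 0.45, 0], -7.2, 0.36], [[-0.042, 0.483, 0], -7.7, 0.36]])

```text
time: 19.1
tool_pos: [0.4695, -0.3428, 0.1181]
ee_rot: [-3.139, -0.002, 1.467]
wrist_force: [0.3, -0.2, 0.4]
width: 0.03
finger_force: 0.0
```

```bash
python3 see.py; python3 - <<'E'
from h import *
from bench import robot
s=robot.snapshot("scene");P=cloud(s);go(robot.get_obs(),(474,-340.6,76,84),(474,-340.6,-2,84))
m=(abs(P[...,0]-.474)<.06)&(abs(P[...,1]+.34)<.05)&(P[...,2]>.08)&(P[...,2]<.3)
q=P[m]
for a in np.arange(.42,.53,.01):
    k=q[abs(q[:,0]-a)<.005];print(round(a,2),len(k),np.sort(k[:,2])[:4].round(3))
E
```

```text
(420.5, 210.0, 37.7, 11.2, np.float32(97.1), [217.0, 322.0])
(434.5, 303.7, 83.9, 48.5, np.float32(7.0), [178.0, 317.0])
(453.2, 143.7, 83.8, 48.6, np.float32(7.0), [246.0, 308.0])
now [ 469.2 -346.5  117.7] yaw 84.0 t 19.15 w 30.2 F [ 0.3 -3.   0. ] q [-0.73  0.18  1.37 -0.    1.59 -0.63]
to (412, -163.1, 76, 92.8) shift [0.1765, -0.076, 0.0417] roll -0.88
to (412, -163.1, -12, 92.8) shift [0.1766, -0.0757, 0.1297] roll -0.88
now [ 469.4 -343.6  117.8] yaw 83.8 t 19.2 w 29.9 F [ 0.8 -0.1 -0.1] q [-0.73  0.18  1.37 -0.    1.59 -0.62]
to (474, -340.6, 76, 84) shift [0.0035, 0.0044, 0.0418] roll -0.02
to (474, -340.6, -2, 84) shift [0.0034, 0.0047, 0.1198] roll -0.02
0.42 19 [0.267 0.267 0.267 0.268]
0.43 40 [0.26  0.262 0.264 0.264]
0.44 60 [0.165 0.167 0.17  0.172]
0.45 122 [0.154 0.156 0.157 0.157]
0.46 33 [0.265 0.266 0.266 0.267]
0.47 38 [0.267 0.267 0.267 0.268]
0.48 120 [0.158 0.164 0.256 0.26 ]
0.49 322 [0.158 0.162 0.163 0.164]
0.5 219 [0.165 0.167 0.168 0.171]
0.51 112 [0.262 0.266 0.266 0.267]
0.52 49 [0.284 0.285 0.287 0.288]
0.53 134 [0.288 0.288 0.291 0.291]
```

Call:
carry_out(steps=[[[0.003, 0.0045, 0.0], 0, 0.36], [[0.003, 0.0045, 0.05], 0, 0.36], [[0.003, 0.0045, 0.08], 0, 0.36], [[0.003, 0.0045, 0.1], 0, 0.36], [[0.003, 0.0045, 0.12], 0, 0.36], [[0.003, 0.0045, 0.12], 0, 0.36]])

```text
time: 19.95
tool_pos: [0.4745, -0.3356, -0.0015]
ee_rot: [-3.138, -0.003, 1.467]
wrist_force: [-0.1, -0.2, -0.5]
width: 0.0302
finger_force: 0.0
```

Call:
carry_out(steps=[[[0, 0, 0], 0, 1], [[0, 0, 0], 0, 1], [[0, 0, 0], 0, 1], [[0, 0, 0], 0, 1], [[0, 0, 0], 0, 1]])

```text
time: 20.58
tool_pos: [0.4742, -0.3386, 0.002]
ee_rot: [-3.139, 0.0, 1.465]
wrist_force: [-5.4, 2.1, 3.1]
width: 0.0095
finger_force: 30.0
```

Call:
carry_out(steps=[[[0, -0.01, 0], 0, 1], [[0, -0.02, 0], 0, 1], [[0, -0.03, 0], 0, 1], [[0, -0.04, 0], 0, 1], [[0, -0.05, 0], 0, 1], [[0, -0.056, 0], 0, 1], [[0, -0.056, 0], 0, 1], [[0, -0.056, 0], 0, 1], [[0, -0.056, 0], 0, 1]])

```text
time: 21.7
tool_pos: [0.4224, -0.3332, 0.002]
ee_rot: [3.136, 0.001, 1.466]
wrist_force: [6.2, 0.8, -0.2]
width: 0.01
finger_force: 30.0
```

```bash
python3 - <<'E'
from h import *
from bench import robot
s=robot.snapshot("top");go(robot.get_obs());np.savez("last.npz",**s)
cv2.imwrite("pics/g1.png",cv2.resize(s["image"][230:350,410:490,::-1],None,fx=5,fy=5,interpolation=cv2.INTER_CUBIC))
E
```

```text
now [ 422.4 -333.2    2. ] yaw 84.0 t 21.75 w 9.8 F [4.6 0.5 0.1] q [-0.78  0.15  1.64  0.    1.34 -0.67]
```

View pics/g1.png

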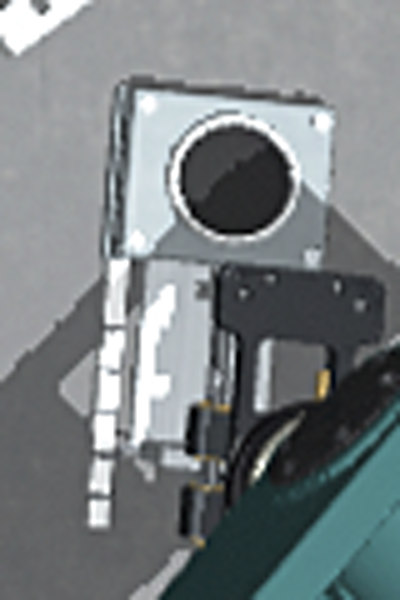

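The gate has opened, with the handle partly hidden by the gripper near (170,465). It has moved about 52 mm so far. I pull a little more, then let go and measure.

Call:
carry_out(steps=[[[0, -0.004, 0], 0, 1], [[0, -0.004, 0], 0, 1], [[0, -0.004, 0], 0, 1], [[0, -0.004, 0], 0, 0.36], [[0, -0.004, 0], 0, 0.36], [[0, -0.004, 0], 0, 0.36], [[0, -0.004, -0.04], 0, 0.36], [[0, -0.004, -0.08], 0, 0.36], [[0, -0.004, -0.12], 0, 0.36], [[0.06, -0.004, -0.12], 0, 0.36]])

```text
time: 23.0
tool_pos: [0.424, -0.2765, 0.125]
ee_rot: [3.134, 0.006, 1.46]
wrist_force: [0.6, 0.2, -0.5]
width: 0.0299
finger_force: 0.0
```

Call:
carry_out(steps=[[[0.06, 0.0, 0], 0, 0.36], [[0.12, 0, 0], 0, 0.36], [[0.18, 0, 0], 0, 0.36], [[0.18, 0, 0], 0, 0.36]])

```text
time: 23.5
tool_pos: [0.4411, -0.0903, 0.1209]
ee_rot: [3.141, -0.001, 1.472]
wrist_force: [-0.3, -0.9, 0.1]
width: 0.0299
finger_force: 0.0
```

```bash
cat > gate.py <<'E'
from h import *
from bench import robot
s=robot.snapshot("top");o=robot.get_obs();P=cloud(s);Z=P[...,2];u=np.arange(640);v=np.arange(480)[:,None]
m=(Z>.057)&(Z<.075)&(u>432)&(u<475)&(v>290)&(v<335)
R=rects(s,m,.066,20);print(R)
d=np.array([-.9945,.1045])
rib=np.array([422.5,-292.5])
for r in R:print("opening est",60+(np.array(r[:2])-rib)@d)
s0=np.load("top0.npz")
for r in range(300,328):print(r,s["image"][r,426:448].mean(-1).astype(int).tolist())
go(o)
E
python3 gate.py
```

```text
[(419.0, -334.9, 57.2, 10.1, np.float32(84.3), [454.0, 323.0])]
opening est 59.04995
300 [155, 155, 150, 124, 253, 255, 255, 255, 170, 143, 140, 116, 255, 255, 252, 252, 252, 250, 251, 250, 251, 252]
301 [155, 156, 151, 117, 255, 255, 255, 255, 139, 144, 140, 121, 255, 255, 252, 252, 252, 251, 252, 250, 251, 252]
302 [154, 157, 151, 140, 255, 255, 255, 255, 131, 148, 142, 121, 255, 254, 252, 252, 252, 251, 252, 250, 251, 252]
303 [153, 155, 152, 100, 205, 211, 214, 226, 121, 148, 93, 163, 255, 254, 252, 252, 252, 251, 251, 250, 252, 252]
304 [153, 156, 137, 121, 254, 207, 127, 139, 138, 152, 75, 175, 255, 254, 252, 252, 251, 251, 252, 250, 252, 253]
305 [154, 154, 128, 128, 255, 255, 255, 255, 142, 151, 77, 172, 255, 254, 252, 252, 252, 251, 252, 250, 252, 252]
306 [154, 156, 128, 129, 255, 255, 255, 255, 141, 150, 87, 218, 255, 254, 253, 252, 251, 251, 251, 251, 252, 253]
307 [152, 157, 132, 136, 255, 255, 255, 255, 141, 149, 87, 226, 255, 253, 252, 252, 251, 252, 252, 251, 252, 253]
308 [154, 157, 120, 137, 255, 255, 255, 255, 142, 151, 104, 253, 255, 253, 252, 252, 251, 252, 252, 
[... 1580 characters left out ...]
255, 255, 255, 255]
323 [150, 118, 237, 255, 255, 255, 230, 148, 153, 156, 155, 149, 132, 103, 82, 107, 253, 255, 255, 255, 255, 255]
324 [147, 126, 254, 255, 255, 255, 174, 147, 154, 154, 154, 156, 153, 149, 132, 124, 249, 255, 255, 255, 255, 255]
325 [144, 123, 255, 255, 255, 255, 141, 148, 153, 154, 152, 152, 153, 156, 154, 146, 177, 200, 172, 185, 194, 206]
326 [144, 141, 255, 255, 255, 255, 129, 148, 153, 150, 150, 149, 150, 153, 154, 152, 148, 146, 135, 137, 140, 143]
327 [144, 151, 255, 255, 255, 255, 122, 150, 152, 153, 151, 147, 152, 148, 151, 150, 152, 152, 153, 154, 157, 154]
now [441.1 -92.5 120.9] yaw 84.2 t 23.55 w 30.3 F [ 0.3  0.5 -0.5] q [-0.33 -0.12  1.67 -0.    1.59 -0.23]
```

```bash
python3 - <<'E'
from h import *
from bench import robot
d=np.array([-.9945,.1045])
s=robot.snapshot("top");P=cloud(s)
print((P[318:325,434:446,2]*1000).astype(int))
q=[]
for k in range(12): q.append(cloud(robot.snapshot("top")))
M=np.median(q,0);print((M[318:325,434:446,2]*1000).astype(int))
print("rail",(M[316:324,428:435,2]*1000).astype(int))
for h in(.03,.028):print("tall",h,ray(s,(431.5,320.5),h)*1000, (ray(s,(431.5,320.5),h)[0,:2]*1000)@d)
for h in(.014,.016,.018):print("ribs",h,[round((ray(s,p,h)[0,:2]*1000)@d,1) for p in((432.5,303.3),(432,312),(430.5,328.8))])
for h in(.05,.06,.063,.066):print("ptr",h,[round((ray(s,p,h)[0,:2]*1000)@d,1) for p in((439.5,321.4),(438.5,320.9))])
s=robot.snapshot("scene")
print("scene proj",[((lambda c:(c/c[2])[:2].round())(s["mtx"]@(s["R"]@np.array(X)+s["t"]))) for X in([.4225,-.2925,.03],[.419,-.3349,.066])])
cv2.imwrite("pics/g2.png",cv2.resize(s["image"][255:335,165:245,::-1],None,fx=7,fy=7,interpolation=cv2.INTER_CUBIC))
E
```

```text
[[-2 -5 17 18 19 16 21 15 22 18 17 20]
 [ 0 -1 18 15 21 31 24 24 19 16 19 24]
 [23 25 24 22 28 39 46 53 62 62 53 50]
 [21 22 21 22 28 40 53 55 64 68 66 65]
 [ 2 -3  1 19 28 39 49 58 64 66 66 62]
 [ 1 -1 -4  1  0 36 51 57 66 63 66 65]
 [ 0  0 -2  1  0  0  0 54 69 64 63 62]]
[[ 0  0 18 19 18 19 20 21 19 20 19 20]
 [ 0  0 18 20 25 28 26 21 18 19 20 19]
 [23 24 22 20 28 38 48 54 60 59 53 48]
 [23 23 23 22 30 37 49 58 64 66 64 65]
 [ 0  1  0 18 31 38 50 59 65 65 66 64]
 [-1  0  0 -1 -1 38 49 60 65 64 64 65]
 [ 0 -1  0  0  0  0  0 53 64 65 65 65]]
rail [[ 8 13 13 13 12  0  0]
 [ 9 13 14 13 14  0  0]
 [11 13 13 14 13  0  0]
 [11 14 13 14 12  0  0]
 [13 23 30 30 25 21 23]
 [12 14 29 30 30 28 23]
 [13 14 13 11 13  0  0]
 [12 14 13 13 13  0 -1]]
tall 0.03 [[ 422.62444055 -292.72410669   30.        ]] -450.8896752733204
tall 0.028 [[ 422.47595013 -293.15024604   28.        ]] -450.78653311984465
ribs 0.014 [np.float64(-491.0), np.float64(-470.3), np.float64(-430.2)]
ribs 0.016 [np.float64(-491.1), np.float64(-470.4), np.float64(-430.4)]
ribs 0.018 [np.float64(-491.1), np.float64(-470.4), np.float64(-430.5)]
ptr 0.05 [np.float64(-451.8), np.float64(-452.7)]
ptr 0.06 [np.float64(-452.3), np.float64(-453.2)]
ptr 0.063 [np.float64(-452.5), np.float64(-453.4)]
ptr 0.066 [np.float64(-452.6), np.float64(-453.5)]
scene proj [array([199., 278.]), array([181., 279.])]
```

View pics/g2.png

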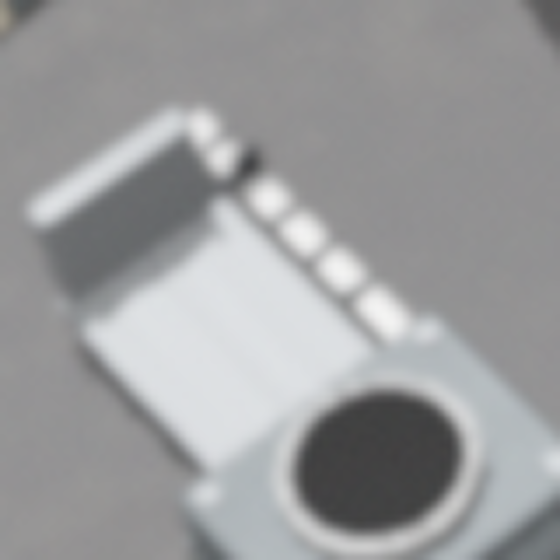

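In the scene crop the tall rib at (245,165) lines up with the pointer at (215,180), near the handle's end. By the numbers the gate is about 1 mm short of the mark, so I regrip and nudge it.

```bash
python3 - <<'E'
from h import *
from bench import robot
go(robot.get_obs(),(419,-334.9,121,84.1),(419,-334.9,0,84.1))
E
```

```text
now [441.1 -93.9 120.6] yaw 84.0 t 24.25 w 30.1 F [-0.3  0.2 -0. ] q [-0.34 -0.12  1.67 -0.    1.59 -0.23]
to (419, -334.9, 121, 84.1) shift [-0.242, 0.0034, -0.0004] roll -0.01
to (419, -334.9, 0, 84.1) shift [-0.242, 0.0035, 0.1206] roll -0.01
```

Call:
carry_out(steps=[[[-0.06, 0.0035, 0], 0, 0.36], [[-0.12, 0.0035, 0], 0, 0.36], [[-0.18, 0.0035, 0], 0, 0.36], [[-0.242, 0.0035, 0], 0, 0.36], [[-0.242, 0.0035, 0], 0, 0.36], [[-0.242, 0.0035, 0.04], 0, 0.36], [[-0.242, 0.0035, 0.08], 0, 0.36], [[-0.242, 0.0035, 0.118], 0, 0.36], [[-0.242, 0.0035, 0.118], 0, 0.36]])

```text
time: 25.38
tool_pos: [0.4171, -0.3313, -0.0007]
ee_rot: [-3.135, -0.005, 1.467]
wrist_force: [0.3, -0.3, -0.4]
width: 0.0301
finger_force: 0.0
```

Call:
carry_out(steps=[[[0, -0.001, 0], 0, 1], [[0, -0.001, 0], 0, 1], [[0, -0.001, 0], 0, 1], [[0, -0.001, 0], 0, 1], [[0, -0.001, 0], 0, 1]])

```text
time: 26.0
tool_pos: [0.4185, -0.3356, 0.005]
ee_rot: [3.14, 0.002, 1.465]
wrist_force: [-2.7, 0.8, 6.5]
width: 0.0096
finger_force: 30.0
```

Call:
carry_out(steps=[[[0, -0.002, 0], 0, 1], [[0, -0.004, 0], 0, 1], [[0, -0.004, 0], 0, 1]])

```text
time: 26.38
tool_pos: [0.4181, -0.3356, 0.005]
ee_rot: [3.133, 0.003, 1.466]
wrist_force: [6.5, -0.0, 3.7]
width: 0.0099
finger_force: 30.1
```

Call:
carry_out(steps=[[[0, -0.001, 0], 0, 1], [[0, -0.001, 0], 0, 1]])

```text
time: 26.62
tool_pos: [0.4174, -0.3355, 0.005]
ee_rot: [3.132, 0.003, 1.466]
wrist_force: [7.8, -0.6, 3.7]
width: 0.0096
finger_force: 30.1
```

Call:
carry_out(steps=[[[0, 0.004, 0], 0, 0.36], [[0, 0.004, 0], 0, 0.36], [[0, 0.004, 0], 0, 0.36], [[0, 0.004, -0.04], 0, 0.36], [[0, 0.004, -0.08], 0, 0.36], [[0, 0.004, -0.12], 0, 0], [[0.06, 0.004, -0.12], 0, -0.4], [[0.12, 0.004, -0.12], 0, -0.4], [[0.18, 0.004, -0.12], 0, -0.4], [[0.18, 0.004, -0.12], 0, -0.4]])

```text
time: 27.88
tool_pos: [0.4359, -0.1522, 0.1226]
ee_rot: [-3.141, -0.001, 1.471]
wrist_force: [0.2, -1.1, 0.0]
width: 0.0655
finger_force: 0.0
```

```bash
python3 gate.py | grep -v ^3; python3 - <<'E'
from h import *
from bench import robot
s=robot.snapshot("top");P=cloud(s);Z=P[...,2];u=np.arange(640);v=np.arange(480)[:,None]
print("cap",*rects(s,(Z>.080)&(Z<.11)&(u>342)&(u<388)&(v>225)&(v<275),.094),sep="\n")
print("box",*rects(s,(Z>.046)&(Z<.13)&(u>342)&(u<388)&(v>225)&(v<275),.054),sep="\n")
q=P[(u>340)&(u<344)&(v>250)&(v<268)];print(P[258:264,330:345,2].round(3))
go(robot.get_obs(),(588.5,-130.5,121,98.9),(588.5,-130.5,121,8.9))
E
```

```text
[(417.9, -334.7, 57.2, 10.1, np.float32(82.9), [454.0, 324.0])]
opening est 60.16480000000002
now [ 435.9 -154.3  122.6] yaw 84.2 t 27.93 w 65.5 F [0.1 0.2 0.4] q [-0.46 -0.1   1.65 -0.    1.59 -0.36]
cap
(588.4, -130.6, 46.6, 46.4, np.float32(98.3), [364.0, 249.0])
box
(587.1, -131.9, 79.9, 79.5, np.float32(99.4), [363.0, 250.0])
[[ 0.035  0.037  0.036  0.033  0.037  0.044  0.047  0.046  0.047  0.044
   0.044  0.04   0.046 -0.002 -0.004]
 [ 0.033  0.036  0.032  0.036  0.043  0.049  0.046  0.051  0.047  0.048
   0.049  0.043  0.047 -0.001  0.004]
 [ 0.035  0.034  0.032  0.036  0.042  0.045  0.049  0.048  0.049  0.047
   0.047  0.047  0.043  0.    -0.003]
 [-0.001  0.002  0.001 -0.001  0.04   0.048  0.043  0.043  0.044  0.042
   0.049  0.042  0.043  0.001 -0.005]
 [ 0.001  0.005 -0.003  0.002  0.043  0.041  0.046  0.043  0.041  0.043
   0.044  0.039 -0.002 -0.002 -0.002]
 [-0.001 -0.002 -0.    -0.001  0.035  0.04   0.046  0.044  0.042  0.043
   0.042  0.043  0.003 -0.001 -0.001]]
now [ 435.9 -155.6  122.6] yaw 84.0 t 27.98 w 65.9 F [ 0.3  0.4 -0.4] q [-0.46 -0.09  1.65 -0.    1.59 -0.36]
to (588.5, -130.5, 121, 98.9) shift [0.0408, 0.1492, 0.0015] roll -1.49
to (588.5, -130.5, 121, 8.9) shift [0.0408, 0.1492, 0.0015] roll 7.51
```

Call:
carry_out(steps=[[[0.014, 0.05, 0.002], -0.5, -0.4], [[0.027, 0.1, 0.002], -1.0, -0.4], [[0.041, 0.149, 0.002], -1.46, -0.4], [[0.041, 0.149, 0.002], -1.46, -0.4], [[0.041, 0.149, 0.002], -1.46, -0.4]])

```text
time: 28.6
tool_pos: [0.5876, -0.1321, 0.1199]
ee_rot: [-3.139, -0.0, 1.718]
wrist_force: [0.6, -0.0, -0.9]
width: 0.0661
finger_force: 0.0
```

```bash
python3 - <<'E'
from h import *
from bench import robot
s=robot.snapshot("scene");P=cloud(s);o=robot.get_obs();go(o,(588.5,-130.5,34,98.6))
t=o["tool_pos"];m=(abs(P[...,0]-t[0])<.06)&(abs(P[...,1]-t[1])<.04)&(P[...,2]>.105)&(P[...,2]<.22);q=P[m]
for a in np.arange(t[0]-.06,t[0]+.06,.01):
    k=q[abs(q[:,0]-a)<.005];print(round(a,3),len(k),np.sort(k[:,2])[:4].round(3),k[:,1].mean().round(3) if len(k) else 0)
E
```

```text
now [ 587.5 -131.9  120.6] yaw 98.4 t 28.65 w 65.4 F [0.8 0.1 0.1] q [-0.31  0.22  1.32 -0.    1.6  -0.46]
to (588.5, -130.5, 34, 98.6) shift [0.0013, 0.0013, 0.0866] roll -0.02
0.528 0 [] 0
0.538 1 [0.181] -0.146
0.548 110 [0.159 0.159 0.16  0.16 ] -0.142
0.558 80 [0.159 0.159 0.159 0.161] -0.14
0.568 0 [] 0
0.578 0 [] 0
0.588 0 [] 0
0.598 0 [] 0
0.608 0 [] 0
0.618 14 [0.156 0.16  0.162 0.167] -0.135
0.628 141 [0.16  0.163 0.163 0.164] -0.13
0.638 4 [0.188 0.191 0.21  0.216] -0.132
```

Call:
carry_out(steps=[[[0.001, 0.001, 0.04], 0, -0.4], [[0.001, 0.001, 0.07], 0, -0.4], [[0.001, 0.001, 0.087], 0, -0.4], [[0.001, 0.001, 0.087], 0, -0.4], [[0.001, 0.001, 0.087], 0, 1], [[0.001, 0.001, 0.087], 0, 1], [[0.001, 0.001, 0.087], 0, 1], [[0.001, 0.001, 0.087], 0, 1]])

```text
time: 29.65
tool_pos: [0.5903, -0.1297, 0.0353]
ee_rot: [3.139, 0.001, 1.72]
wrist_force: [-0.4, -0.0, 4.7]
width: 0.0455
finger_force: 30.0
```

Call:
carry_out(steps=[[[0, 0, -0.015], 0, 1], [[0, 0, -0.03], 0, 1], [[0, 0, -0.06], 0, 1], [[0, 0, -0.08], 0, 1], [[0, 0, -0.08], 0, 1]])

```text
time: 30.28
tool_pos: [0.591, -0.1298, 0.1168]
ee_rot: [3.137, 0.002, 1.72]
wrist_force: [-0.2, 0.1, 0.0]
width: 0.0458
finger_force: 30.0
```

```bash
python3 - <<'E'
from h import *
from bench import robot
go(robot.get_obs(),(415,-60,76,86))
E
```

```text
now [ 591.  -129.8  116.8] yaw 98.6 t 30.27 w 45.8 F [-0.2  0.1  0. ] q [-0.31  0.22  1.32 -0.    1.59 -0.46]
to (415, -60, 76, 86) shift [0.0953, -0.1639, 0.0397] roll 1.26
```

Call:
carry_out(steps=[[[0.032, -0.055, 0], 0, 1], [[0.064, -0.11, 0], 0, 1], [[0.095, -0.164, 0], 0, 1], [[0.095, -0.164, 0], 0, 1], [[0.095, -0.164, 0.05], 0, 1], [[0.095, -0.164, 0.1], 0, 1], [[0.095, -0.164, 0.13], 0, 1], [[0.095, -0.164, 0.138], 0, 1], [[0.095, -0.164, 0.138], 0, 1]])

```text
time: 31.4
tool_pos: [0.414, -0.0602, -0.024]
ee_rot: [3.142, 0.0, 1.72]
wrist_force: [-0.9, -0.2, -1.1]
width: 0.0456
finger_force: 30.0
```

Call:
carry_out(steps=[[[0, 0, 0.001], 0, 1], [[0, 0, 0.002], 0, 1], [[0, 0, 0.002], 0, 1]])

```text
time: 31.78
tool_pos: [0.4144, -0.0602, -0.0248]
ee_rot: [3.14, 0.001, 1.72]
wrist_force: [-1.7, 0.2, 6.0]
width: 0.0458
finger_force: 30.0
```

Contact as expected. I release the cap, rise, move clear and measure the shaft and lever.

Call:
carry_out(steps=[[[0, 0, -0.002], 0, 0.0], [[0, 0, -0.002], 0, -0.4], [[0, 0, -0.002], 0, -0.4], [[0, 0, -0.03], 0, -0.4], [[0, 0, -0.08], 0, -0.4], [[0, 0, -0.14], 0, -0.4], [[0.06, 0, -0.14], 0, -0.4], [[0.12, 0, -0.14], 0, -0.4], [[0.12, 0, -0.14], 0, -0.4]])

```text
time: 32.9
tool_pos: [0.3944, 0.0621, 0.1137]
ee_rot: [3.141, -0.001, 1.728]
wrist_force: [0.0, -0.6, -0.6]
width: 0.0658
finger_force: 0.0
```

```bash
python3 - <<'E'
from h import *
from bench import robot
q=[];I=[]
for k in range(12):
    s=robot.snapshot("top");q.append(cloud(s));I.append(s["image"].astype(float))
M=np.median(q,0);Z=M[...,2];u=np.arange(640);v=np.arange(480)[:,None]
np.savez("last.npz",M=M,**s)
roi=lambda a,b,c,d:(u>=a)&(u<=b)&(v>=c)&(v<=d)
print("cap",*rects(s,(Z>.026)&(Z<.04)&roi(300,370,300,350),.034),sep="\n")
print("hub",*rects(s,(Z>.02)&(Z<.036)&roi(390,436,200,250),.028),sep="\n")
print("knob",*rects(s,(Z>.040)&(Z<.06)&roi(420,470,180,225),.050,20),sep="\n")
print("shaft z>.07",*rects(s,(Z>.07)&(Z<.1)&roi(342,388,225,275),.084,5),sep="\n")
print("box",*rects(s,(Z>.046)&(Z<.13)&roi(342,388,225,275),.054),sep="\n")
print((Z[235:262,350:380]*1000).astype(int))
im=np.mean(I,0).astype(np.uint8)[...,::-1]
a=cv2.resize(im[222:278,335:395],None,fx=7,fy=7,interpolation=cv2.INTER_CUBIC);b=cv2.resize(im[190:250,395:460],None,fx=6,fy=6,interpolation=cv2.INTER_CUBIC)
h=max(a.shape[0],b.shape[0]);c=np.zeros((h,a.shape[1]+b.shape[1],3),np.uint8);c[:a.shape[0],:a.shape[1]]=a;c[:b.shape[0],a.shape[1]:]=b
cv2.imwrite("pics/s1.png",c[:600,:800])
go(robot.get_obs())
E
```

```text
cap
(414.5, -61.4, 46.1, 45.7, np.float32(8.5), [333.0, 324.0])
hub
(646.7, -256.9, 49.4, 47.4, np.float32(126.6), [414.0, 226.0])
knob
(705.2, -337.8, 19.0, 16.7, np.float32(89.8), [450.0, 201.0])
shaft z>.07
(587.8, -133.1, 26.9, 26.6, np.float32(119.3), [365.0, 250.0])
box
(587.1, -131.9, 79.9, 79.5, np.float32(99.4), [363.0, 250.0])
[[ 0 -1  1 50 51 54 52 52 52 53 52 53 56 55 56 55 53 53 53 54 54 54 54 53
  55 57 57 53  0  0]
 [52 52 52 53 52 54 53 53 55 55 56 55 56 55 56 55 56 55 55 57 54 54 52 53
  52 53 52 53 50  0]
 [53 53 52 53 53 53 56 55 56 56 55 55 55 56 56 57 56 55 54 56 56 55 54 53
  55 53 54 53 53  0]
 [53 50 53 54 52 55 55 55 56 56 55 54 55 56 54 56 56 55 54 56 54 54 56 52
  54 53 53 54 53  0]
 [54 55 53 53 56 57 55 55 56 55 56 55 55 55 55 57 55 56 56 56 55 55 55 57
  54 54 53 55 53  0]
 [53 54 53 55 55 55 54 55 55 55 55 55 55 54 55 55 55 55 55 56 56 55 55 55
  57 56 54 54 53 -1]
 [54 53 55 55 55 55 56 55 55 56 57 56 59 60 58 61 59 55 55 56 54 54 56 56
  56 55 53 55 53 51]
 [55 56 55 57 56 55 55 55 56 57 60 60 59 59 61 59 59 60 60 55 55 55 55 56
  55 55 56 53 54 51]
 
[... 1210 characters left out ...]
55
  55 56 55 55 56 54]
 [57 56 55 56 55 55 54 59 58 60 59 60 73 77 78 59 59 60 59 60 58 59 54 57
  56 56 55 56 53 54]
 [56 55 55 55 54 56 55 55 60 60 60 58 60 59 59 59 59 60 59 58 60 56 56 55
  56 55 56 55 53 53]
 [52 55 54 56 55 55 56 55 54 60 59 59 59 59 59 58 59 58 59 56 57 56 57 54
  55 56 56 53 53 53]
 [53 54 55 56 56 56 55 55 55 54 54 58 60 60 60 59 59 57 55 57 55 55 56 55
  55 55 56 54 54 53]
 [55 55 56 54 56 57 56 54 55 55 55 56 56 55 55 55 57 55 57 56 55 55 55 56
  56 56 55 53 53 53]
 [54 54 54 55 55 57 55 56 56 55 54 55 56 55 56 57 55 54 57 55 56 54 54 56
  56 54 54 53 53 55]]
now [395.3  58.4 113.6] yaw 98.5 t 33.5 w 65.7 F [-0.8 -0.8 -0.2] q [ 0.   -0.24  1.79 -0.    1.59 -0.14]
```

View pics/s1.png

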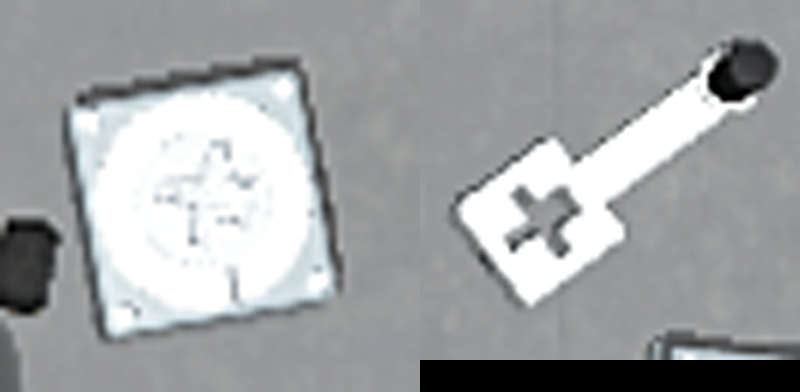

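The shaft's wide rib points image right at about (235,180) in the left crop. The lever's arm runs from the hub at (540,220) to the knob at (740,70) in the right crop. I fit the angles.

```bash
python3 - <<'E'
from h import *
from bench import robot
s=dict(np.load("last.npz"));M=s["M"];Z=M[...,2];u=np.arange(640);v=np.arange(480)[:,None]
roi=(u>=342)&(u<=388)&(v>=225)&(v<=275)
def blob(m,h):
    c=max(cv2.findContours(m.astype(np.uint8),cv2.RETR_EXTERNAL,cv2.CHAIN_APPROX_NONE)[0],key=cv2.contourArea)
    w=(ray(s,c[:,0],h)[:,:2]*1000).astype(np.float32);m=cv2.moments(w.reshape(-1,1,2));return np.array([m["m10"]/m["m00"],m["m01"]/m["m00"]]),cv2.fitEllipse(w)
c,e=blob((Z>.0578)&roi,.060);print("disc",c,e)
# top-of-shaft points
P=M[(Z>.0805)&roi]*1000;Q=M[(Z>.073)&roi]*1000
for nm,X in(("top",P),("all",Q)):
    d=X[:,:2]-X[:,:2].mean(0)
    for cc in(c,np.array([587.1,-131.9]),np.array([587.8,-132.5])):
        d=X[:,:2]-cc;r=np.hypot(*d.T);t=np.arctan2(d[:,1],d[:,0]);k=(r>7)&(r<17)
        z=np.sum(np.exp(4j*t[k]));a=np.degrees(np.angle(z))/4
        cand=[a+90*i for i in range(-2,3)]
        w=[(round(b,1),int(np.sum(np.abs((t[k]-np.radians(b)+np.pi)%(2*np.pi)-np.pi)<.7))) for b in cand]
        print(nm,len(X),cc.round(1),w)
for ih in(0,):
    # lever hole: dark pixels inside hub
    g=s["image"].mean(-1);hub=(u>400)&(u<428)&(v>212)&(v<242)
    ar=np.array([646.7,-256.9]);
    W=ray(s,np.c_[np.tile(u,480),np.repeat(v[:,0],640)],.028)[:,:2].reshape(480,640,2)*1000
    k=hub&(np.hypot(*(W-ar).transpose(2,0,1))<18)&(g<235)
    wts=(255-g[k]);print("hole",(W[k]*wts[:,None]).sum(0)/wts.sum(),k.sum())
kn=np.array([705.2,-337.8])
print("arm dir",np.degrees(np.arctan2(*(kn-ar)[::-1])),np.linalg.norm(kn-ar))
print("shelf z",np.median(Z[60:90,200:500]))
go(robot.get_obs(),(646.7,-256.9,100,126.2),(646.7,-256.9,-33,126.2))
E
```

```text
disc [ 587.4551581  -132.25537601] ((587.4635620117188, -132.28224182128906), (41.78146743774414, 42.322139739990234), 88.97443389892578)
top 38 [ 587.5 -132.3] [(np.float64(-188.3), 3), (np.float64(-98.3), 9), (np.float64(-8.3), 3), (np.float64(81.7), 4), (np.float64(171.7), 3)]
top 38 [ 587.1 -131.9] [(np.float64(-187.9), 3), (np.float64(-97.9), 9), (np.float64(-7.9), 3), (np.float64(82.1), 4), (np.float64(172.1), 3)]
top 38 [ 587.8 -132.5] [(np.float64(-188.6), 3), (np.float64(-98.6), 9), (np.float64(-8.6), 3), (np.float64(81.4), 4), (np.float64(171.4), 3)]
all 85 [ 587.5 -132.3] [(np.float64(-189.3), 11), (np.float64(-99.3), 22), (np.float64(-9.3), 12), (np.float64(80.7), 10), (np.float64(170.7), 11)]
all 85 [ 587.1 -131.9] [(np.float64(-189.9), 11), (np.float64(-99.9), 22), (np.float64(-9.9), 13), (np.float64(80.1), 10), (np.float64(170.1), 11)]
all 85 [ 587.8 -132.5] [(np.float64(-188.9), 12), (np.float64(-98.9), 22), (np.float64(-8.9), 12), (np.float64(81.1), 10), (np.float64(171.1), 12)]
hole [ 646.99138012 -258.92938319] 98
arm dir -54.1287455187547 99.83516414570572
shelf z 0.38938603818492057
now [395.3  58.4 113.6] yaw 98.5 t 33.5 w 65.7 F [-0.8 -0.8 -0.2] q [ 0.   -0.24  1.79 -0.    1.59 -0.14]
to (646.7, -256.9, 100, 126.2) shift [-0.3489, 0.202, 0.0136] roll -2.77
to (646.7, -256.9, -33, 126.2) shift [-0.3489, 0.202, 0.1466] roll -2.77
```

Call:
carry_out(steps=[[[-0.05, 0.029, 0], -0.5, -0.4], [[-0.1, 0.058, 0], -1.0, -0.4], [[-0.15, 0.087, 0], -1.5, -0.4], [[-0.2, 0.116, 0], -1.9, -0.4], [[-0.25, 0.145, 0], -2.3, -0.4], [[-0.3, 0.174, 0], -2.76, -0.4], [[-0.349, 0.202, 0.014], -2.76, -0.4], [[-0.349, 0.202, 0.014], -2.76, -0.4], [[-0.349, 0.202, 0.014], -2.76, -0.4]])

```text
time: 34.62
tool_pos: [0.6465, -0.2558, 0.099]
ee_rot: [-3.141, -0.002, 2.202]
wrist_force: [-0.2, 0.1, 0.4]
width: 0.0662
finger_force: 0.0
```

```bash
python3 - <<'E'
from h import *
from bench import robot
s=robot.snapshot("top");P=cloud(s);Z=P[...,2];u=np.arange(640);v=np.arange(480)[:,None]
print("knob",*rects(s,(Z>.040)&(Z<.06)&(u>420)&(u<470)&(v>180)&(v<225),.050,20),sep="\n")
s=robot.snapshot("scene");P=cloud(s);o=robot.get_obs();go(o,(646.7,-257,-32,126.1));t=o["tool_pos"]
m=(np.hypot(P[...,0]-t[0],P[...,1]-t[1])<.055)&(P[...,2]>.08)&(P[...,2]<.16);q=P[m]
a=np.radians(36.1);r=(q[:,:2]-t[:2])@[np.cos(a),np.sin(a)]
for b in np.arange(-.06,.06,.01):
    k=q[abs(r-b)<.005];print(round(b,3),len(k),np.sort(k[:,2])[:3].round(3))
E
```

```text
knob
now [ 646.9 -255.2  101.4] yaw 126.2 t 34.73 w 65.9 F [-0.4 -0.8  0. ] q [-0.46  0.43  1.08  0.    1.62 -1.09]
to (646.7, -257, -32, 126.1) shift [-0.0011, -0.0014, 0.1334] roll 0.01
-0.06 0 []
-0.05 2 [0.152 0.155]
-0.04 28 [0.135 0.138 0.141]
-0.03 14 [0.139 0.141 0.141]
-0.02 0 []
-0.01 0 []
0.0 0 []
0.01 0 []
0.02 0 []
0.03 13 [0.14  0.14  0.142]
0.04 26 [0.141 0.142 0.144]
0.05 0 []
```

Call:
carry_out(steps=[[[-0.001, -0.001, 0.04], 0, -0.4], [[-0.001, -0.001, 0.08], 0, -0.4], [[-0.001, -0.001, 0.11], 0, -0.4], [[-0.001, -0.001, 0.125], 0, -0.4], [[-0.001, -0.001, 0.132], 0, -0.4], [[-0.001, -0.001, 0.132], 0, -0.4]])

```text
time: 35.48
tool_pos: [0.6473, -0.2576, -0.031]
ee_rot: [3.141, 0.002, 2.202]
wrist_force: [0.7, 0.2, 0.2]
width: 0.066
finger_force: 0.0
```

Call:
carry_out(steps=[[[0, 0, 0], 0, 1], [[0, 0, 0], 0, 1], [[0, 0, 0], 0, 1], [[0, 0, 0], 0, 1], [[0, 0, 0], 0, 1]])

```text
time: 36.1
tool_pos: [0.6475, -0.2579, -0.0311]
ee_rot: [3.141, 0.002, 2.202]
wrist_force: [0.2, 1.2, 4.5]
width: 0.0477
finger_force: 30.0
```

Call:
carry_out(steps=[[[0, 0, -0.02], 0, 1], [[0, 0, -0.06], 0, 1], [[0, 0, -0.1], 0, 1], [[0, 0, -0.13], 0, 1], [[0, 0, -0.13], 0, 1], [[0, 0, -0.13], 0, 1]])

```text
time: 36.85
tool_pos: [0.6457, -0.2571, 0.0957]
ee_rot: [-3.14, -0.003, 2.202]
wrist_force: [-0.0, -0.3, -3.4]
width: 0.0481
finger_force: 30.0
```

```bash
python3 - <<'E'
from h import *
from bench import robot
go(robot.get_obs(),(587.5,-132.3,99,81))
E
```

```text
now [ 645.7 -257.1   95.7] yaw 126.2 t 36.85 w 48.1 F [-0.  -0.3 -3.4] q [-0.46  0.44  1.09 -0.    1.62 -1.09]
to (587.5, -132.3, 99, 81) shift [0.1351, 0.0267, -0.003] roll 4.52
```

Call:
carry_out(steps=[[[0.027, 0.005, -0.003], 0.9, 1], [[0.054, 0.011, -0.003], 1.8, 1], [[0.081, 0.016, -0.003], 2.7, 1], [[0.108, 0.021, -0.003], 3.6, 1], [[0.135, 0.027, -0.003], 4.52, 1], [[0.135, 0.027, -0.003], 4.52, 1], [[0.135, 0.027, -0.003], 4.52, 1], [[0.135, 0.027, -0.003], 4.52, 1]])

```text
time: 37.85
tool_pos: [0.5887, -0.1335, 0.0998]
ee_rot: [-3.14, 0.0, 1.413]
wrist_force: [0.7, 0.3, -2.6]
width: 0.0479
finger_force: 30.0
```

```bash
cat > inhand.py <<'E'
from h import *
from bench import robot
# hub top / knob top seen from scene (and top) while held
o=robot.get_obs();t=o["tool_pos"];go(o,(587.5,-132.3,99,81))
a=np.radians(np.degrees(o["ee_rot"][2])+180);ex=np.array([np.cos(a),np.sin(a)]);ey=np.array([-ex[1],ex[0]])
hb=t[2]+.031   # lever underside
for n in("scene","top"):
    Ps=np.median([cloud(robot.snapshot(n)) for _ in range(6)],0)
    d=Ps[...,:2]-t[:2];X=d@ex*1000;Y=d@ey*1000;Z=(Ps[...,2]-hb)*1000
    k=(X>80)&(X<125)&(abs(Y)<30)&(Z>30)&(Z<70)
    top=k&(Z>np.percentile(Z[k],80)-4) if k.any() else k
    print(n,"knob n",k.sum(),top.sum(),"centre lever frame",[(x[top].min().round(1),x[top].max().round(1)) for x in(X,Y)] if top.any() else "","ztop",np.percentile(Z[k],[50,80,95]).round(1) if k.any() else "")
    h=(X>-40)&(X<40)&(abs(Y)<40)&(Z>20)&(Z<34)
    if h.any():print("  hubtop n",h.sum(),"X",np.percentile(X[h],[2,50,98]).round(1),"Y",np.percentile(Y[h],[2,50,98]).round(1),"Z",np.median(Z[h]).round(1))
    ar=(X>30)&(X<85)&(abs(Y)<25)&(Z>-2)&(Z<16)
    if ar.any():
        print("  arm n",ar.sum(),"mid Y near",np.round([Y[ar&(X<50)].min(),Y[ar&(X<50)].max()],1),"far",np.round([Y[ar&(X>65)].min(),Y[ar&(X>65)].max()],1),"Z",np.percentile(Z[ar],[50,90]).round(1))
E
python3 inhand.py
```

```text
now [ 588.7 -133.5   99.8] yaw 81.0 t 37.85 w 47.9 F [ 0.7  0.3 -2.6] q [-0.32  0.23  1.35 -0.    1.57 -0.16]
to (587.5, -132.3, 99, 81) shift [0.0009, -0.0014, 0.0008] roll -0.0
scene knob n 118 68 centre lever frame [(np.float64(90.3), np.float64(108.5)), (np.float64(-10.3), np.float64(8.0))] ztop [49.7 51.1 51.7]
  hubtop n 302 X [-10.8   9.5  23.1] Y [-32.4  -6.1  34.2] Z 28.9
  arm n 245 mid Y near [-10.8   8.6] far [-11.2   8.7] Z [10.8 12.1]
top knob n 0 0 centre lever frame  ztop
```

Call:
carry_out(steps=[[[0, 0, 0.02], 0, 1], [[0, 0, 0.035], 0, 1], [[0, 0, 0.042], 0, 1], [[0, 0, 0.042], 0, 1], [[0, 0, 0.046], 0, 1], [[0, 0, 0.05], 0, 1], [[0, 0, 0.05], 0, 1]])

```text
time: 39.33
tool_pos: [0.5887, -0.1326, 0.0504]
ee_rot: [-3.141, 0.0, 1.413]
wrist_force: [0.3, -0.1, -2.3]
width: 0.0478
finger_force: 30.0
```

```bash
python3 inhand.py
```

```text
now [ 588.7 -132.6   50.4] yaw 81.0 t 39.33 w 47.8 F [ 0.3 -0.1 -2.3] q [-0.32  0.26  1.41 -0.    1.47 -0.16]
to (587.5, -132.3, 99, 81) shift [0.0001, -0.0012, -0.0486] roll -0.0
scene knob n 108 60 centre lever frame [(np.float64(89.8), np.float64(108.0)), (np.float64(-10.0), np.float64(8.0))] ztop [49.  51.3 52. ]
  hubtop n 265 X [-7.9 10.9 23.1] Y [-31.6  -2.9  33.9] Z 28.6
  arm n 233 mid Y near [-12.4   8.5] far [-11.7   8.3] Z [10.7 12.1]
top knob n 0 0 centre lever frame  ztop
```

Call:
carry_out(steps=[[[0, 0, 0.002], 0, 1], [[0, 0, 0.004], 0, 1], [[0, 0, 0.006], 0, 1], [[0, 0, 0.006], 0, 1]])

```text
time: 40.42
tool_pos: [0.5886, -0.1325, 0.0442]
ee_rot: [-3.141, -0.0, 1.413]
wrist_force: [-0.9, -0.5, -2.0]
width: 0.0476
finger_force: 30.0
```

Call:
carry_out(steps=[[[0, 0, 0.003], 0, 1], [[0, 0, 0.006], 0, 1], [[0, 0, 0.009], 0, 1], [[0, 0, 0.012], 0, 1], [[0, 0, 0.012], 0, 1]])

```text
time: 41.05
tool_pos: [0.5885, -0.1325, 0.032]
ee_rot: [-3.141, -0.0, 1.413]
wrist_force: [-1.5, 0.7, -2.8]
width: 0.0481
finger_force: 30.0
```

Call:
carry_out(steps=[[[0, 0, 0.002], 0, 1], [[0, 0, 0.004], 0, 1], [[0, 0, 0.004], 0, 1]])

```text
time: 41.42
tool_pos: [0.5886, -0.1326, 0.0289]
ee_rot: [-3.141, 0.0, 1.413]
wrist_force: [-4.5, 1.2, 0.3]
width: 0.0479
finger_force: 30.0
```

Seated at the expected height. I swing it clockwise, which is a positive roll.

Call:
carry_out(steps=[[[0, 0, 0.001], 0.4, 1], [[0, 0, 0.001], 0.9, 1], [[0, 0, 0.001], 1.4, 1], [[0, 0, 0.001], 1.9, 1], [[0, 0, 0.001], 2.4, 1], [[0, 0, 0.001], 2.9, 1], [[0, 0, 0.001], 3.0, 1]])

```text
time: 42.3
tool_pos: [0.5872, -0.1326, 0.0289]
ee_rot: [-3.139, 0.002, 0.889]
wrist_force: [-8.5, 1.3, 5.6]
width: 0.0478
finger_force: 30.0
```

Call:
carry_out(steps=[[[0, 0, 0], 0.5, 1], [[0, 0, 0], 1.0, 1], [[0, 0, 0], 1.5, 1], [[0, 0, 0], 2.0, 1], [[0, 0, 0], 2.5, 1], [[0, 0, 0], 2.9, 1], [[0, 0, 0], 2.9, 1]])

```text
time: 43.18
tool_pos: [0.5869, -0.1323, 0.0289]
ee_rot: [-3.14, 0.003, 0.383]
wrist_force: [-9.7, 2.1, 6.7]
width: 0.0479
finger_force: 30.0
```

```bash
python3 - <<'E'
from bench import robot
o=robot.get_obs();import numpy as np;print(np.degrees(o["ee_rot"][2]),o["wrist_torque"].round(2),o["wrist_force"].round(1),o["joint_positions"].round(2))
E
```

```text
21.969471039575225 [0.25 1.69 0.01] [-9.7  2.1  6.7] [-0.32  0.27  1.44 -0.    1.43  0.87]
```

Call:
carry_out(steps=[[[0, 0, 0], 0.2, 1], [[0, 0, 0], 0.4, 1], [[0, 0, 0], 0.6, 1], [[0, 0, 0], 0.6, 1]])

```text
time: 43.68
tool_pos: [0.5868, -0.1322, 0.0289]
ee_rot: [-3.14, 0.004, 0.279]
wrist_force: [-9.7, 2.5, 6.5]
width: 0.048
finger_force: 30.0
```

```bash
cat > ob.py <<'E'
from bench import robot
o=robot.get_obs();import numpy as np;print(np.degrees(o["ee_rot"][2]),o["wrist_torque"].round(2),o["wrist_force"].round(1),o["joint_positions"].round(2),o["joint_torque"].round(2))
E
python3 ob.py
```

```text
15.98762840591176 [0.3  1.75 0.1 ] [-9.7  2.5  6.5] [-0.32  0.27  1.44 -0.    1.43  0.98] [  0.   -36.99 -30.42   0.45  -3.22   0.12]
```

Call:
carry_out(steps=[[[0, 0, 0], 0.1, 1], [[0, 0, 0], 0.2, 1], [[0, 0, 0], 0.3, 1], [[0, 0, 0], 0.3, 1]])

```text
time: 44.18
tool_pos: [0.5867, -0.1321, 0.0289]
ee_rot: [-3.14, 0.004, 0.229]
wrist_force: [-9.9, 2.2, 6.6]
width: 0.048
finger_force: 30.1
```

```bash
python3 ob.py
```

```text
13.107257713151851 [0.3  1.74 0.68] [-9.9  2.2  6.6] [-0.32  0.27  1.44 -0.    1.43  1.03] [ -0.6  -36.91 -30.48   0.56  -3.3    0.73]
```

Call:
carry_out(steps=[[[0, 0, 0], 0.1, 1], [[0, 0, 0], 0.2, 1], [[0, 0, 0], 0.2, 1]])

```text
time: 44.55
tool_pos: [0.5871, -0.132, 0.0288]
ee_rot: [-3.141, 0.003, 0.195]
wrist_force: [-9.2, 1.1, 6.3]
width: 0.0481
finger_force: 30.5
```

```bash
python3 ob.py
```

```text
11.19306387634999 [0.38 1.56 1.24] [-9.2  1.1  6.3] [-0.31  0.27  1.44 -0.    1.43  1.06] [ -1.16 -37.19 -30.28   0.49  -3.01   1.19]
```

At the stop: the torque is rising to 1.24 N m. I relax, release and rise.

Call:
carry_out(steps=[[[0, 0, -0.001], -0.3, 1], [[0, 0, -0.001], -0.3, 0.0], [[0, 0, -0.001], -0.3, -0.4], [[0, 0, -0.001], -0.3, -0.4], [[0, 0, -0.001], -0.3, -0.4], [[0, 0, -0.03], -0.3, -0.4], [[0, 0, -0.07], -0.3, -0.4], [[0, 0, -0.12], -0.3, -0.4]])

```text
time: 45.55
tool_pos: [0.5884, -0.1325, 0.1477]
ee_rot: [-3.141, 0.002, 0.244]
wrist_force: [0.6, -1.3, -0.5]
width: 0.0659
finger_force: 0.0
```

Call:
carry_out(steps=[[[-0.05, -0.02, 0], 0, -0.4], [[-0.1, -0.05, 0], 0, -0.4], [[-0.15, -0.1, 0], 0, -0.4], [[-0.2, -0.15, 0], 0, -0.4], [[-0.25, -0.2, 0], 0, -0.4], [[-0.25, -0.24, 0], 0, -0.4], [[-0.25, -0.24, 0], 0, -0.4]])

```text
time: 46.42
tool_pos: [0.2875, 0.0423, 0.1484]
ee_rot: [3.141, -0.004, 0.251]
wrist_force: [-0.1, 0.2, 0.2]
width: 0.066
finger_force: 0.0
```

```bash
python3 gate.py | grep -v ^3; python3 - <<'E'
from h import *
from bench import robot
q=[cloud(s:=robot.snapshot("top")) for k in range(8)]
M=np.median(q,0);Z=M[...,2];u=np.arange(640);v=np.arange(480)[:,None]
roi=lambda a,b,c,d:(u>=a)&(u<=b)&(v>=c)&(v<=d)
print("knob",*rects(s,(Z>.098)&(Z<.12)&roi(330,400,240,330),.110,15),sep="\n")
print("hub",*rects(s,(Z>.08)&(Z<.097)&roi(335,395,220,285),.088,40),sep="\n")
print("cap",*rects(s,(Z>.026)&(Z<.04)&roi(300,370,300,350),.034),sep="\n")
print("packs",*rects(s,(Z>.05)&(Z<.07)&roi(150,290,270,350),.060),sep="\n")
go(robot.get_obs())
cv2.imwrite("pics/end.png",s["image"][150:370,150:520,::-1].repeat(2,0).repeat(2,1))
E
```

```text
[(417.7, -334.7, 57.2, 10.3, np.float32(83.7), [454.0, 324.0])]
opening est 60.363700000000016
now [288.5  40.9 148.4] yaw 14.2 t 46.48 w 65.8 F [-0.6  0.3 -0.2] q [-0.05 -0.53  1.91 -0.    1.75  1.27]
knob
(490.9, -158.1, 19.9, 17.6, np.float32(90.0), [378.0, 292.0])
hub
(587.6, -132.2, 48.2, 48.2, np.float32(105.3), [365.0, 249.0])
cap
(414.5, -61.4, 46.1, 45.7, np.float32(8.5), [333.0, 324.0])
packs
(436.1, 298.2, 83.6, 51.9, np.float32(7.0), [179.0, 316.0])
(453.8, 141.3, 84.7, 50.9, np.float32(7.0), [246.0, 308.0])
now [288.7  39.2 147.5] yaw 13.8 t 46.88 w 65.6 F [ 0.3  0.2 -0.4] q [-0.06 -0.52  1.91 -0.    1.75  1.27]
```

View pics/end.png

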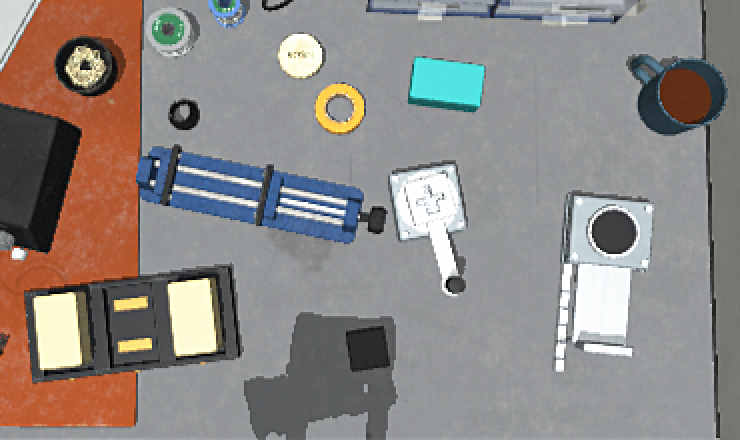

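The final picture shows both packs flat in the outer bays at (60,330) and (195,318), and the cap upright on the bench at (368,348). The lever is seated on the box at (430,200) and swung to its stop, with the knob at (455,285). The gate handle is at the tall mark, and the tape and tin are untouched.

```bash
python3 -c "
from bench import robot
print(robot.close_job())"
```

```text
the job is handed in; nothing more can be done
None
```

The job is handed in, with no verdict shown. Both packs found on the bench are in bays 0 and 2 and the gate measures about 60 mm open; the cap is upright on the bench, the lever is seated and turned to its stop, and I saw no change to the tape roll or tin.

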